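Image the next wood sample on the crank-wound lift

ROBOT

A 7-joint arm with a two-finger parallel gripper is mounted at the origin on the work surface. World frame = base frame: x ahead of the robot, y to its left, z up, the work surface at z = 0. Lengths are in m, angles in rad, forces in N, time in s.
With the tool pointing down it reaches from about 0.425 to 0.95 m from the base axis. Payload 16.7 kg.
Tool frame: the origin (TCP) lies midway between the tips of the shut fingers; the grasp point (between the pads) lies 19 mm behind it; z points along the fingers, x is the direction in which the jaws open and shut, and the axes are right-handed (so a half turn about z gives the same grasp; the last joint's range is limited). The gripper opens to 94 mm and grips with 3 to 60 N. Pads are 16 mm wide; open, the fingers measure 119 mm over their backs; the gripper's body (75 mm by 177 mm) begins 78 mm behind the grasp point.
Start: joints at [-1.391, 0.426, 0.074, 1.606, -0.034, 1.111, -0.067], TCP at [0.218, 0.639, 0.205] pointing down, gripper open.
Joint ranges: [-2.85, 2.85], [-0.5, 2.14], [-1.23, 1.37], [0.21, 2.46], [-1.02, 4.16], [0.16, 2.05], [-2.73, 2.73]. Speed limits (rad/s): [1.89, 1.89, 2.39, 2.39, 3.01, 3.01, 3.01].

INTERFACE

Orientations are given as a rotation vector (axis times angle).
In Python, from cell import r, optics gives the robot as it stands.
- The arm moves only by the tool drive_tool, never from a script. Its argument "plan" is a list of rows, each an object with "dp": the shift along the tool's x, y, z in m, a list of three; "twist": the turn, a rotation vector about the tool's x, y, z in degrees, a list of three; "gripper": the opening in per cent of the stroke, from 0 (shut) to 100 (fully open). In form: [{"dp": [dx, dy, dz], "twist": [wx, wy, wz], "gripper": gripper}, ...]. A call has 1 to 20 rows; each row shifts and turns the commanded pose from where the row before left it, along the tool's axes as they then stand; what a row does not reach is not made up. A row lasts 1/8 s, in which the tool goes at most 62.5 mm and 10.7 degrees, less where a joint would pass 70% of its speed; a pose out of reach is approached as far as the arm can. A call is refused whole if a number of a shift passes 0.0625 or a number of a turn 10.7, either way. A call with a gripper value outside its range is refused whole. The fingers move at their own pace and stop on an object; "grip_force" is the grip in N (left out, the last holds). Time passes only in rows, so rows that do not move let the fingers close. It gives the time, the measured TCP pose, the force and the opening at its end, in the units of the state.
- r.get_obs(): the state, without advancing time (a new reading comes with each control period).
- optics.capture(name): name is "scene" or "top" or "wrist"; returns the picture (420x560x3 uint8, red, green, blue); there is no depth.
- optics.get_calibration(name): a dict with "camera_matrix" (3x3 intrinsics, pixels), "eye" and "attitude" of the camera in the world; the wrist camera has in their place "T_tool_cam" (4x4, takes a point from camera to tool coordinates, whose origin is the TCP and whose axes are the tool frame's). Camera axes: x right, y down, z forward; pixel columns grow to the right and rows downward; lengths in m; the calibration is good to about 2 mm. A picture is of the moment at which its call begins: read the wrist's pose just before it. get_calibration takes no time and is no camera call.
- r.hand_in(): hands the job in, once; it reports no verdict.
The state is a dict: "time_s": time; "q": joint angles; "qvel": joint speeds; "joint_torque": joint torques, N m; "eef_pos": TCP position; "orientation": TCP orientation; "wrist_force": force on the tool from outside, world axes, zero at the start; "torque": the same for the moment, N m; "gripper_width": finger opening in m.
Only numpy, scipy, OpenCV 4.12 (cv2) and the standard library are available. Lean on these libraries where they do the work, as an engineer would, in place of code of your own. Each camera call takes 0.05 s, during which the arm holds its last target.

TASK

Get the next wood sample in front of the microscope: take the oldest sample, the one at the low front end of the sloped lane, and lay it in the black V cradle of the lift stage, then lay the new sample that waits on the white rest behind the two left in the lane. Then put the loose crank on the lift's square brass shaft and wind it clockwise for several turns, without letting it come off, until the red pointer stands in the green band of the scale. Leave the crank on the shaft, let no sample fall on the table and leave the other things where they are.

Things in the scene. Friction and masses are not known exactly. Their poses are not given: they have to be found in the camera images.
- lift_frame: Fixed frame of the imaging lift on a steel base plate 130 x 440 x 12 mm. Origin on the table below the V cradle; y along the row: blue gearbox 80 x 80 mm, 85 mm high, with the shaft at y -150 mm; black microscope tube at y 105 to 235 mm, 44 mm across, axis 115 mm up. White scale bar at x 52, y -62 mm, 122 mm high, its 7 mm high green band centred 81 mm up
- cradle (a point): Where the middle of the sample's axis must lie, 85 mm above the table plus the lift's value; the sample lies along this point's y. Black 90-degree V, 36 mm wide along y (the sample centres itself in it), its bottom 28 mm below this point, on a 90 x 60 mm aluminium plate with its top 30 mm below this point
- lift (a joint): Height of the stage, m above its lowest place, 0 to 0.036 (end stop). Driven only by the shaft: rises 10 mm per clockwise turn and stays where it is left. Starts at 0 to 0.005. The stage's red pointer (4 mm thick) is in the middle of the green band at 0.030, wholly inside it at 0.0285 to 0.0315
- shaft (a joint): Angle of the square shaft, rad, growing clockwise seen from above, 0 to 22.6; the lift rises 0.00159 m per rad. At 0 its flats are parallel to the lift frame's x and y; its heading is the frame's yaw minus this value. Turns stiffly, about 0.1 N m (2 N at the crank's grip)
- shaft_foot (a point): Foot of the vertical brass shaft, on its axis at the gearbox's top face, 85 mm above the table. The shaft is 14 x 14 mm square for 21 mm, then a blunt cone to 26 mm
- crank: Loose crank, 170 g, upright on its stand at first. Origin: centre of hub's underside; z up, x along the arm. Steel hub 26 x 26 mm, 56 high, 16 x 16 mm square socket 32 deep from below, parallel to x and y. Arm 16 mm wide, 24 to 32 mm up, to x 58 mm. Hold the hub by its two y faces. Seated on the shaft, the origin is on shaft_foot, sides parallel to its flats (4 ways, 8 degrees of play)
- crank_knob (a point): Point on the crank's red upright grip, 50 mm from the hub's axis along the crank's x and 78 mm above the hub's underside. The grip is a freely revolving sleeve 18 mm in diameter, 36 to 88 mm above the underside (the hub's top is at 56 mm). A hand that grips it need not turn as it goes round
- crank_stand: Fixed wooden block 60 x 60 mm, 30 mm high, with a steel pin 12 mm in diameter and 20 mm high that stands in the crank's socket. Origin at the centre of its underside
- lane: Fixed sloped lane, floor 36 mm wide, no side walls, orange lip 14 mm high at its low front end. Origin on the table below the middle of the front sample; x up the lane (slope 0.22 rad). Three places: sample centres at x 0, 39.5, 79 mm, 75, 84, 93 mm above the table, lying along y. Floor ends 45 mm past the third. When the front sample is taken the others roll down one place
- sample_1: The oldest sample, in the front (lowest) place of the lane at the start, dark brown. Peeled branch section: wood cylinder 40 mm in diameter, 60 mm long, about 55 g, rolls freely. Origin at the middle of its axis, its own y along the axis, level. Its ends stick out 12 mm either side of what carries it: grip it from above across its two ends
- sample_2: Second sample in the lane at the start, medium brown. Peeled branch section: wood cylinder 40 mm in diameter, 60 mm long, about 55 g, rolls freely. Origin at the middle of its axis, its own y along the axis, level. Its ends stick out 12 mm either side of what carries it: grip it from above across its two ends
- sample_3: Third sample in the lane at the start, dark brown with pale ends. Peeled branch section: wood cylinder 40 mm in diameter, 60 mm long, about 55 g, rolls freely. Origin at the middle of its axis, its own y along the axis, level. Its ends stick out 12 mm either side of what carries it: grip it from above across its two ends
- sample_new: The new sample, on its white rest at the start, pale wood. Peeled branch section: wood cylinder 40 mm in diameter, 60 mm long, about 55 g, rolls freely. Origin at the middle of its axis, its own y along the axis, level. Its ends stick out 12 mm either side of what carries it: grip it from above across its two ends
- new_rest: Fixed white rest with a black V, 80 x 36 mm, holding the new sample with its axis 38 mm above the table along the rest's y. Origin at the centre of its underside
- tablet_a: Bystander: loose flat brown wood tablet 120 x 75 x 18 mm right of the lift. Origin at the centre of its underside
- tablet_b: Bystander: loose flat dark wood tablet 110 x 70 x 16 mm beyond the lift. Origin at the centre of its underside
- stain_jar: Bystander: amber jar 52 mm across, 75 mm high. Origin at the centre of its underside
- mug: Bystander: blue mug 80 mm across, 90 mm high. Origin at the centre of its underside
- slide_box: Bystander: blue slide box 100 x 80 x 30 mm. Origin at the centre of its underside
- brush: Bystander: brush lying on the table. Origin at its middle
- spray_bottle: Bystander: clear spray bottle with blue head, 66 mm across, 205 mm high. Origin at the centre of its underside
Things that resemble listed ones, but are neither listed nor needed, are in the scene too. Leave any purple look-alike of the lane alone. Leave any turquoise look-alike of the sample_3 alone.

How it is judged:
On the way, in this order (a step that is already met when the one before it is completed fails the run):
1. the oldest sample lies released in the V cradle of the lift stage (x of sample_1 in the frame of cradle between -0.004 and 0.004 m and y of sample_1 in the frame of cradle between -0.012 and 0.012 m and z of sample_1 in the frame of cradle between -0.004 and 0.004 m and contact force between sample_1 and the fingers below 0.1 N), for 0.2 s.
2. the new sample lies released in the lane behind the two left there, which have rolled down one place (x of sample_2 in the frame of lane between -0.012 and 0.012 m and y of sample_2 in the frame of lane between -0.015 and 0.015 m and z of sample_2 in the frame of lane between 0.067 and 0.083 m and x of sample_3 in the frame of lane between 0.0275 and 0.0515 m and y of sample_3 in the frame of lane between -0.015 and 0.015 m and z of sample_3 in the frame of lane between 0.0758 and 0.0918 m and x of sample_new in the frame of lane between 0.067 and 0.091 m and y of sample_new in the frame of lane between -0.015 and 0.015 m and z of sample_new in the frame of lane between 0.0847 and 0.1007 m and contact force between sample_new and the fingers below 0.1 N), for 0.2 s.
3. the crank is fully seated on the square shaft (distance between crank and shaft_foot below 0.006 m and angle between crank's own z axis and vertical below 0.12 rad), for 0.2 s.
4. the stage is wound up until the pointer is in the green band, crank still on the shaft (all of step 3 and value of joint lift between 0.0265 and 0.0335 m), for 0.2 s.
At the end, for the whole second after the job is handed in: Oldest sample in the cradle (4 mm; 12 mm along its axis); second, third and new sample in this order in the lane's three places (12 mm along, 15 mm sideways, 8 mm in height); crank on the shaft (6 mm, 0.12 rad tilt); lift at 0.030 m, 3.5 mm either way; all at rest (all of step 4 and x of sample_1 in the frame of cradle between -0.004 and 0.004 m and y of sample_1 in the frame of cradle between -0.012 and 0.012 m and z of sample_1 in the frame of cradle between -0.004 and 0.004 m and x of sample_2 in the frame of lane between -0.012 and 0.012 m and y of sample_2 in the frame of lane between -0.015 and 0.015 m and z of sample_2 in the frame of lane between 0.067 and 0.083 m and x of sample_3 in the frame of lane between 0.0275 and 0.0515 m and y of sample_3 in the frame of lane between -0.015 and 0.015 m and z of sample_3 in the frame of lane between 0.0758 and 0.0918 m and x of sample_new in the frame of lane between 0.067 and 0.091 m and y of sample_new in the frame of lane between -0.015 and 0.015 m and z of sample_new in the frame of lane between 0.0847 and 0.1007 m and linear speed of each of sample_1, sample_2, sample_3, sample_new, crank below 0.02 m/s and velocity of joint shaft between -0.1 and 0.1 rad/s); the robot touches nothing.
It fails at once if a sample lies or falls on the table (height (world z) of any of sample_1, sample_2, sample_3, sample_new below 0.027 m).
It fails at once if the crank is off the shaft while the stage is part-way up, or the shaft is turned without it (value of joint lift above 0.0075 m and distance between crank and shaft_foot above 0.018 m).
It fails at once if a bystander is moved more than 30 mm (distance of any of tablet_a, tablet_b, stain_jar, mug, slide_box, brush, spray_bottle from where it was at the start of the episode above 0.03 m).
It also fails if it takes over 72 s, if anything falls off the work surface, if the arm or the gripper's body presses on something with over 40 N, if the wrist force passes 120 N, or if a joint passes its speed limit or range.

## Working session

There is one attempt and no reset: what is moved stays moved. The work goes in short steps, Python scripts to look and compute and a tool call to move; the robot and the scene stay as the last step left them, time stands still between calls to the robot, and variables do not carry over. Pictures are saved under pics/ and viewed, and the job is handed in when it is done.

Besides the shell and the picture viewer there is one more tool, called as name(argument=value, ...) on one line, values as JSON. drive_tool: Moves the arm, as the interface text tells. Its arguments: {"type":"object","properties":{"plan":{"type":"array"},"grip_force":{"type":"number"}},"required":["plan"]}

```bash
ls; mkdir -p pics; python3 - <<'E'
from cell import r, optics
import cv2,numpy as np
o=r.get_obs();print({k:np.round(v,3).tolist() for k,v in o.items()})
for n in("scene","top"):
    im=optics.capture(n);cv2.imwrite(f"pics/{n}0.png",im[:,:,::-1]);c=optics.get_calibration(n);print(n,c)
print(optics.get_calibration("wrist"))
E
```

```text
pics
{'time_s': 0.0, 'q': [-1.392, 0.427, 0.074, 1.607, -0.034, 1.111, -0.067], 'qvel': [-0.001, 0.001, -0.0, 0.001, 0.0, -0.001, -0.0], 'joint_torque': [0.001, -93.582, 3.666, -45.418, -0.049, 0.02, 0.0], 'eef_pos': [0.218, 0.638, 0.205], 'orientation': [2.554, 1.827, -0.001], 'wrist_force': [0.749, -0.131, -0.894], 'torque': [-0.007, 0.017, -0.017], 'gripper_width': 0.094}
scene {'camera_matrix': array([[383.45666755,   0.        , 272.82977463],
       [  0.        , 383.45666755, 214.02724279],
       [  0.        ,   0.        ,   1.        ]]), 'eye': array([ 1.35855733, -0.1718824 ,  0.8518355 ]), 'attitude': array([-1.7962339 , -1.58540645,  0.70222547])}
top {'camera_matrix': array([[442.73530351,   0.        , 272.07756546],
       [  0.        , 442.73530351, 213.19138554],
       [  0.        ,   0.        ,   1.        ]]), 'eye': array([ 0.36897509, -0.02122245,  1.34793315]), 'attitude': array([-2.19823908,  2.17245887, -0.11585117])}
{'camera_matrix': array([[325.8028424 ,   0.        , 279.12552181],
       [  0.        , 325.8028424 , 216.36451731],
       [  0.        ,   0.        ,   1.        ]]), 'T_tool_cam': array([[ 9.99999766e-01, -6.53668102e-04, -2.00924778e-04,
        -4.14221346e-04],
       [ 6.82514716e-04,  9.72355730e-01,  2.33503464e-01,
        -6.75413246e-02],
       [ 4.27365926e-05, -2.33503547e-01,  9.72355949e-01,
        -1.79321538e-01],
       [ 0.00000000e+00,  0.00000000e+00,  0.00000000e+00,
         1.00000000e+00]])}
```

View pics/scene0.png

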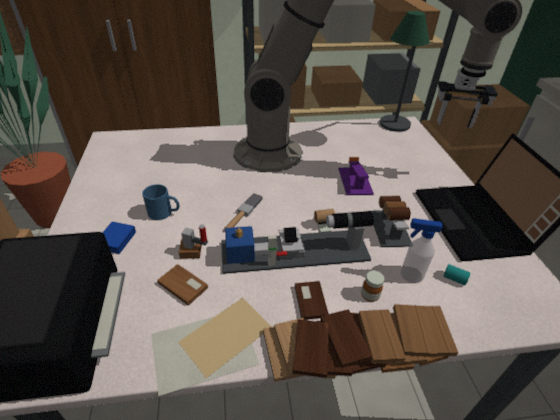

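View pics/top0.png

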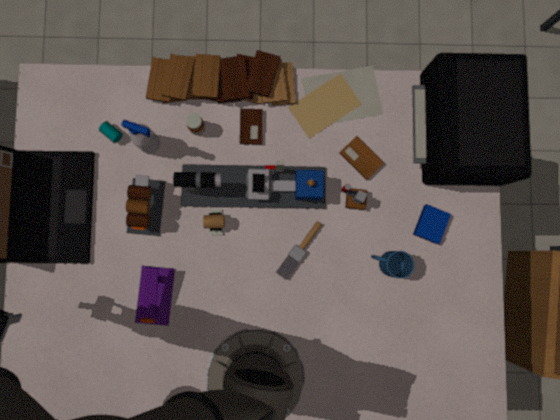

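The top view has the robot's x pointing up and y pointing left. The lift base runs along row ~187 (gearbox at 310,184). The orange-lipped lane is at (142,205), the new sample at (214,222), the crank stand at (356,198) and the purple look-alike lane at (155,295). I'll enlarge these.

```bash
python3 - <<'E'
import cv2,numpy as np
t=cv2.imread("pics/top0.png");s=cv2.imread("pics/scene0.png")
def g(im): return np.clip(255*(im/255.)**0.6,0,255).astype(np.uint8)
a=cv2.resize(g(t[140:250,110:250]),None,fx=5.5,fy=5.4,interpolation=cv2.INTER_CUBIC)
b=cv2.resize(g(t[140:220,230:380]),None,fx=5.3,fy=5.3,interpolation=cv2.INTER_CUBIC)
c=cv2.resize(g(s[160:300,160:440]),None,fx=2.85,fy=2.85,interpolation=cv2.INTER_CUBIC)
for n,i in zip("abc",(a,b,c)): cv2.imwrite(f"pics/crop_{n}.png",i)
E
```

```text
(no output)
```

View pics/crop_a.png

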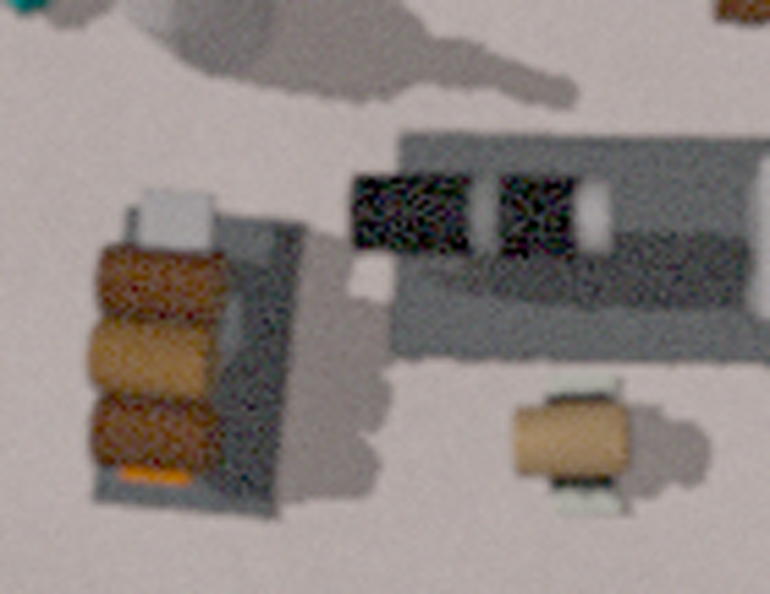

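View pics/crop_b.png

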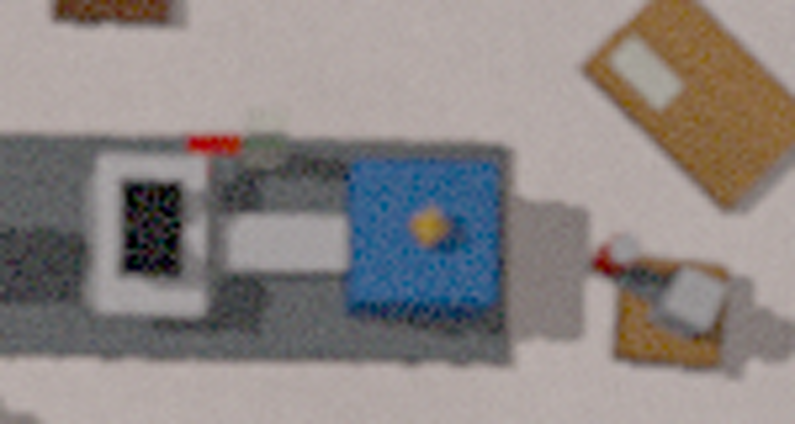

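View pics/crop_c.png

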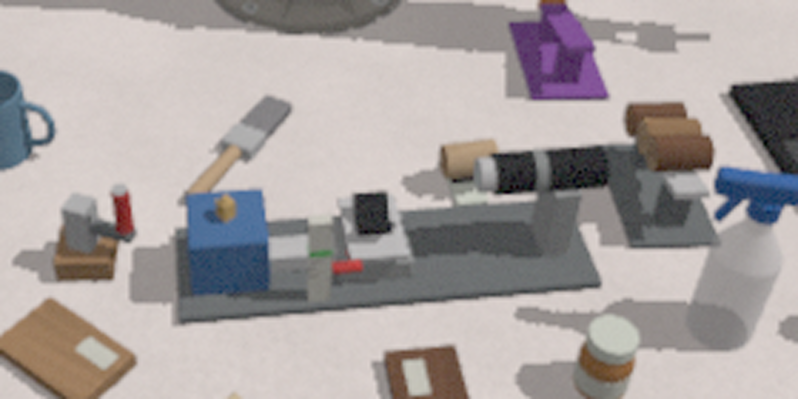

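```bash
cat > h.py <<'E'
import cv2,numpy as np
from scipy.spatial.transform import Rotation as R
from cell import r,optics
def cam(n,obs=None):
    c=optics.get_calibration(n);K=c["camera_matrix"]
    if n=="wrist":
        T=c["T_tool_cam"];Rt=R.from_rotvec(obs["orientation"]).as_matrix()
        return K,Rt@T[:3,:3],np.array(obs["eef_pos"])+Rt@T[:3,3]
    return K,R.from_rotvec(c["attitude"]).as_matrix(),np.array(c["eye"])
def ray(c,uv,z):
    K,Rm,e=c;d=Rm@np.linalg.inv(K)@np.array([uv[0],uv[1],1.]);return e+d*(z-e[2])/d[2]
def dirn(c,uv):
    K,Rm,e=c;d=Rm@np.linalg.inv(K)@np.array([uv[0],uv[1],1.]);return d/np.linalg.norm(d)
def proj(c,p):
    K,Rm,e=c;q=K@(Rm.T@(np.array(p)-e));return q[:2]/q[2]
def tri(obs):  # list of (cam,uv): least-squares point and residual
    A=[];b=[]
    for c,uv in obs:
        d=dirn(c,uv);P=np.eye(3)-np.outer(d,d);A.append(P);b.append(P@c[2])
    x=np.linalg.lstsq(np.vstack(A),np.hstack(b),rcond=None)[0]
    return x,[np.linalg.norm((np.eye(3)-np.outer(dirn(c,u),dirn(c,u)))@(x-c[2])) for c,u in obs]
def blobs(m,amin=8):
    n,l,s,ce=cv2.connectedComponentsWithStats(m.astype(np.uint8))
    return [(s[i,4],s[i,:4].tolist(),ce[i].round(1).tolist(),l==i) for i in range(1,n) if s[i,4]>=amin]
def rect(m):
    c,_=cv2.findContours(m.astype(np.uint8),cv2.RETR_EXTERNAL,cv2.CHAIN_APPROX_NONE)
    return cv2.minAreaRect(max(c,key=cv2.contourArea))
E
python3 - <<'E'
from h import *
c=cam("top");im=cv2.imread("pics/top0.png");hsv=cv2.cvtColor(im,cv2.COLOR_BGR2HSV)
print("base px",proj(c,[0,0,0]))
H,S,V=cv2.split(hsv)
m=(H>100)&(H<130)&(S>120)&(V>40)
for b in blobs(m,100): print("blue",b[:3],rect(b[3]),ray(c,b[2],.085).round(3))
m=(H>5)&(H<28)&(S>100)
roi=np.zeros_like(m);roi[165:250,110:235]=1
for b in blobs(m&roi,8): print("brown",b[:3],rect(b[3]),ray(c,b[2],.085).round(3),ray(c,b[2],.038).round(3))
m=(H>5)&(H<28)&(S>90);roi[:]=0;roi[170:200,296:325]=1
for b in blobs(m&roi,4): print("brass",b[:3],ray(c,b[2],.108).round(3))
roi[:]=0;roi[165:220,330:380]=1
m=((H<5)|(H>172))&(S>110)
for b in blobs(m&roi,3): print("redknob",b[:3],ray(c,b[2],.1).round(3))
print("front sample px ->", [ray(c,p,.08).round(3) for p in [(138,219),(138,207),(139,192),(172,188)]])
for n,p,z in [("hub top",(230+693/5.3,140+300/5.3),.086),("cradle V",(230+150/5.3,140+228/5.3),.06),("tube",(175,180),.115)]: print(n,ray(c,p,z).round(3))
E
```

```text
base px [254.90992886 377.09065541]
blue (np.int32(217), [122, 121, 28, 16], [135.9, 128.0]) ((135.74818420410156, 128.81752014160156), (29.817081451416016, 9.739677429199219), 19.98310661315918) [0.723 0.353 0.085]
blue (np.int32(767), [295, 170, 30, 30], [309.1, 184.0]) ((309.5, 184.5), (29.0, 29.0), 90.0) [ 0.566 -0.15   0.085]
blue (np.int32(875), [414, 205, 36, 39], [431.8, 223.8]) ((431.8428039550781, 223.70877075195312), (27.641387939453125, 32.16452407836914), 21.037511825561523) [ 0.455 -0.504  0.085]
blue (np.int32(494), [373, 252, 40, 25], [395.4, 263.6]) ((392.5, 264.0), (24.0, 39.0), 90.0) [ 0.34  -0.397  0.085]
brown (np.int32(849), [126, 186, 26, 44], [138.1, 207.0]) ((138.18865966796875, 207.6512451171875), (24.664588928222656, 42.94540023803711), 1.8476102352142334) [0.493 0.338 0.085] [0.497 0.352 0.038]
brown (np.int32(272), [204, 214, 20, 15], [213.8, 221.0]) ((213.5, 221.0), (14.0, 19.0), 90.0) [0.455 0.122 0.085] [0.459 0.127 0.038]
brass (np.int32(26), [308, 180, 6, 6], [310.3, 182.5]) [ 0.567 -0.151  0.108]
redknob (np.int32(15), [342, 186, 6, 6], [344.1, 189.0]) [ 0.55  -0.248  0.1  ]
front sample px -> [array([0.459, 0.339, 0.08 ]), array([0.493, 0.34 , 0.08 ]), array([0.537, 0.339, 0.08 ]), array([0.549, 0.245, 0.08 ])]
hub top [ 0.531 -0.299  0.086]
cradle V [ 0.571 -0.003  0.06 ]
tube [0.567 0.23  0.115]
```

drive_tool(plan=[{"dp":[0,0,-0.02],"twist":[0,0,-9.4],"gripper":100},{"dp":[0,0,-0.02],"twist":[0,0,-9.4],"gripper":100},{"dp":[-0.043,0.033,-0.003],"twist":[0,0,0],"gripper":100},{"dp":[-0.043,0.033,-0.003],"twist":[0,0,0],"gripper":100},{"dp":[-0.043,0.033,-0.003],"twist":[0,0,0],"gripper":100},{"dp":[-0.043,0.033,-0.003],"twist":[0,0,0],"gripper":100},{"dp":[-0.043,0.033,-0.003],"twist":[0,0,0],"gripper":100},{"dp":[-0.043,0.033,-0.003],"twist":[0,0,0],"gripper":100},{"dp":[-0.043,0.033,-0.003],"twist":[0,0,0],"gripper":100},{"dp":[0,0,0],"twist":[0,0,0],"gripper":100},{"dp":[0,0,0],"twist":[0,0,0],"gripper":100}])

```text
time_s: 1.48
eef_pos: [0.4483, 0.338, 0.2663]
orientation: [-2.222, -2.22, 0.001]
wrist_force: [-0.2, -0.1, 0.4]
gripper_width: 0.094
```

```bash
cat >> h.py <<'E'
def state():
    o=r.get_obs();Rm=R.from_rotvec(o["orientation"]).as_matrix()
    print("t",round(o["time_s"],2),"p",np.round(o["eef_pos"],4),"yaw_x",round(np.degrees(np.arctan2(Rm[1,0],Rm[0,0])),2),"zax",Rm[:,2].round(3),"F",np.round(o["wrist_force"],1),"w",round(float(o["gripper_width"]),4));return o
def snap(name,cm="wrist",gam=0.7):
    o=state();im=optics.capture(cm)[:,:,::-1].copy();cv2.imwrite(f"pics/{name}_raw.png",im);np.save(f"pics/{name}_p.npy",np.r_[o["eef_pos"],o["orientation"]])
    cv2.imwrite(f"pics/{name}.png",np.clip(255*(im/255.)**gam,0,255).astype(np.uint8));return im
def load(name):
    p=np.load(f"pics/{name}_p.npy");return cv2.imread(f"pics/{name}_raw.png"),cam("wrist",dict(eef_pos=p[:3],orientation=p[3:]))
E
python3 -c "
from h import *
snap('w1')"
```

```text
t 1.48 p [0.4483 0.338  0.2663] yaw_x 89.96 zax [-0.001 -0.    -1.   ] F [-0.2 -0.1  0.4] w 0.094
```

View pics/w1.png

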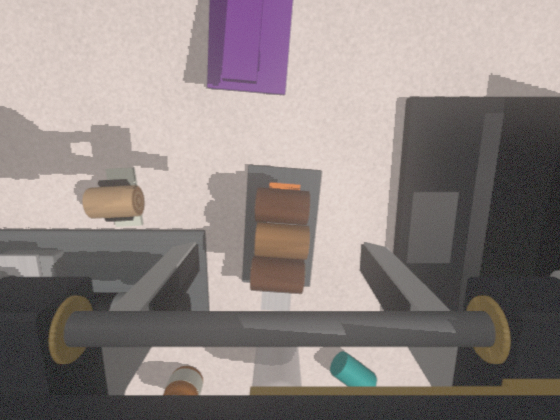

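Wrist view: the lane has an orange lip at (284,187). Its dark front sample is at (282,206), the medium one at (282,240) and the third at (279,274). The new sample is at (114,202), and the purple decoy at (250,50). The turquoise thing at (353,370) is also a decoy. The oldest sample is the one touching the orange lip.

```bash
python3 - <<'E'
from h import *
im,c=load('w1');ct=cam("top")
hsv=cv2.cvtColor(cv2.GaussianBlur(im,(3,3),0),cv2.COLOR_BGR2HSV);H,S,V=cv2.split(hsv)
print(hsv[206,282],hsv[240,282],hsv[274,279],hsv[187,284],hsv[202,114],hsv[222,282],hsv[257,282])
m=(H<22)&(S>75)&(S<215)
roi=np.zeros_like(m);roi[165:300,225:330]=1
for b in blobs(m&roi,20): print(b[:3],rect(b[3]))
# per-sample: scan columns
roi[:]=0;roi[180:228,60:160]=1
for b in blobs(m&roi,20): 
    rc=rect(b[3]);print("new",b[:3],rc,ray(c,rc[0],.038).round(4), 'rowends',[ray(c,p,.038).round(4) for p in cv2.boxPoints(rc)])
mo=(m)
# width by row
for y in range(180,298,4):
    xs=np.where(m[y,225:330])[0]+225
    print(y,(xs.min(),xs.max()) if len(xs) else None,int(V[y,265:300].mean()),hsv[y,282])
cv2.imwrite('pics/w1c.png',cv2.resize(np.clip(255*(im[155:310,225:335]/255.)**.6,0,255).astype(np.uint8),None,fx=3.8,fy=3.8,interpolation=cv2.INTER_CUBIC))
E
```

```text
[ 10 113  86] [ 13 135 128] [  9 110  86] [ 10 180 193] [ 14 111 170] [ 9 78 75] [ 12 109  84]
(np.int32(5579), [250, 181, 60, 112], [280.2, 237.9]) ((281.1301574707031, 236.3736572265625), (56.6411247253418, 109.2643814086914), 3.8654611110687256)
new (np.int32(1770), [82, 186, 62, 32], [113.1, 201.6]) ((112.5, 201.5), (31.0, 61.0), 90.0) [0.4587 0.1255 0.038 ] rowends [array([0.4388, 0.0896, 0.038 ]), array([0.4389, 0.1663, 0.038 ]), array([0.479 , 0.1623, 0.038 ]), array([0.4789, 0.0838, 0.038 ])]
180 None 82 [ 8 11 90]
184 (np.int64(268), np.int64(299)) 165 [ 10 169 189]
188 (np.int64(259), np.int64(300)) 133 [ 10 172 169]
192 (np.int64(257), np.int64(301)) 74 [ 9 96 72]
196 (np.int64(256), np.int64(308)) 82 [  9 104  83]
200 (np.int64(256), np.int64(308)) 86 [  9 108  87]
204 (np.int64(255), np.int64(309)) 88 [  9 110  86]
208 (np.int64(255), np.int64(308)) 88 [ 10 116  88]
212 (np.int64(255), np.int64(308)) 92 [ 10 122  92]
216 (np.int64(255), np.int64(307)) 85 [  9 119  86]
220 (np.int64(256), np.int64(306)) 74 [ 10 103  74]
224 (np.int64(257), np.int64(304)) 81 [12 89 80]
228
[... 208 characters left out ...]
244 (np.int64(254), np.int64(309)) 122 [ 12 133 123]
248 (np.int64(254), np.int64(308)) 119 [ 13 134 118]
252 (np.int64(254), np.int64(308)) 113 [ 13 130 114]
256 (np.int64(254), np.int64(306)) 94 [ 12 117  96]
260 (np.int64(252), np.int64(302)) 65 [ 8 86 65]
264 (np.int64(252), np.int64(303)) 72 [ 9 99 72]
268 (np.int64(251), np.int64(303)) 80 [  9 110  81]
272 (np.int64(251), np.int64(303)) 85 [  9 108  87]
276 (np.int64(251), np.int64(303)) 86 [  9 110  86]
280 (np.int64(250), np.int64(303)) 88 [  9 114  87]
284 (np.int64(251), np.int64(303)) 93 [  9 114  94]
288 (np.int64(252), np.int64(302)) 84 [  9 108  85]
292 (np.int64(294), np.int64(300)) 116 [  9  38 113]
296 None 180 [  9  15 170]
```

View pics/w1c.png

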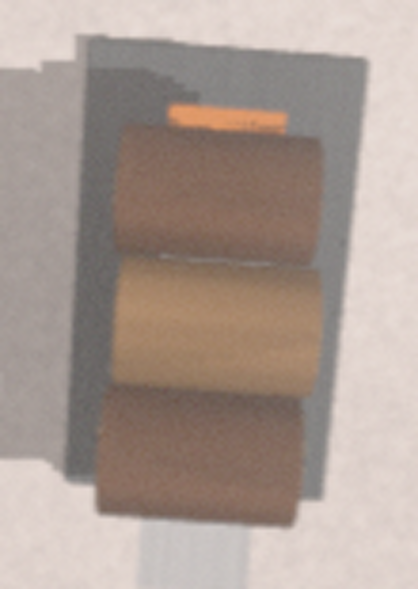

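```bash
python3 - <<'E'
from h import *
im,c=load('w1')
f=lambda x,y:(x/3.8+225-.4,y/3.8+155-.4)
q=[ray(c,f(*p),.008)[:2] for p in [(85,38),(367,60),(322,498),(66,482)]]
for i in range(4):
    d=q[(i+1)%4]-q[i];print("edge",np.linalg.norm(d).round(4),np.degrees(np.arctan2(d[1],d[0])).round(2))
l=[ray(c,f(*p),.08)[:2] for p in [(168,105),(287,113)]];d=l[1]-l[0];print("lip",np.linalg.norm(d),np.degrees(np.arctan2(d[1],d[0])),np.mean(l,0))
for n,p,z in [("s1",(218,193),.075),("s2",(217,328),.084),("s3",(200,453),.093),("floor end mid",(193,560),.09)]: print(n,ray(c,f(*p),z).round(4))
E
```

```text
edge 0.0993 85.49
edge 0.1673 -4.27
edge 0.0981 -93.95
edge 0.1683 176.13
lip 0.035368334807268004 86.05749723954789 [0.43003564 0.34364034]
s1 [0.4565 0.3409 0.075 ]
s2 [0.4967 0.3405 0.084 ]
s3 [0.5339 0.3353 0.093 ]
floor end mid [0.5714 0.3329 0.09  ]
```

drive_tool(plan=[{"dp":[0.003,0.008,0.04],"twist":[0,0,4.0],"gripper":100},{"dp":[0,0,0.04],"twist":[0,0,0],"gripper":100},{"dp":[0,0,0.04],"twist":[0,0,0],"gripper":100},{"dp":[0,0,0.04],"twist":[0,0,0],"gripper":100},{"dp":[0,0,0.04],"twist":[0,0,0],"gripper":100},{"dp":[0,0,0],"twist":[0,0,0],"gripper":100},{"dp":[0,0,0],"twist":[0,0,0],"gripper":100}])

```text
time_s: 2.4
eef_pos: [0.4568, 0.3417, 0.0676]
orientation: [-2.297, -2.143, -0.001]
wrist_force: [0.8, -0.2, 0.6]
gripper_width: 0.0939
```

```bash
python3 -c "
from h import *
snap('w2')"
```

```text
t 2.4 p [0.4568 0.3417 0.0676] yaw_x 86.01 zax [ 0.     0.001 -1.   ] F [ 0.8 -0.2  0.6] w 0.0939
```

View pics/w2.png

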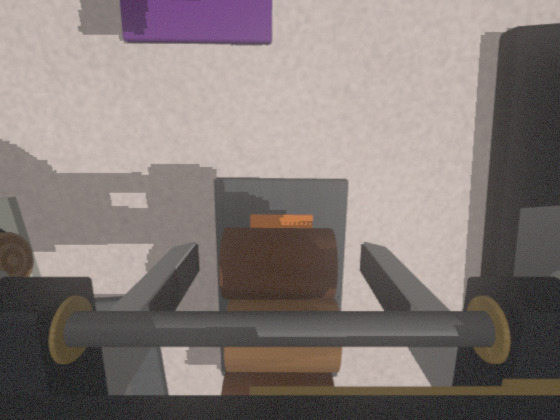

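The picture shows the front sample square between the fingers, centred at column 278. I'll close on it.

drive_tool(plan=[{"dp":[0,0,0],"twist":[0,0,0],"gripper":50},{"dp":[0,0,0],"twist":[0,0,0],"gripper":50},{"dp":[0,0,0],"twist":[0,0,0],"gripper":50},{"dp":[0,0,0],"twist":[0,0,0],"gripper":50},{"dp":[0,0,0],"twist":[0,0,0],"gripper":50}], grip_force=20)

```text
time_s: 3.08
eef_pos: [0.4568, 0.3407, 0.0666]
orientation: [-2.298, -2.142, -0.0]
wrist_force: [-1.8, -0.5, 4.4]
gripper_width: 0.0599
```

drive_tool(plan=[{"dp":[0,0,-0.05],"twist":[0,0,0],"gripper":50},{"dp":[0,0,-0.06],"twist":[0,0,0],"gripper":50},{"dp":[0,0,-0.06],"twist":[0,0,0],"gripper":50},{"dp":[0,0,-0.06],"twist":[0,0,0],"gripper":50},{"dp":[-0.049,0.019,0],"twist":[0,0,0],"gripper":50},{"dp":[-0.049,0.019,0],"twist":[0,0,0],"gripper":50},{"dp":[-0.049,0.019,0],"twist":[0,0,0],"gripper":50},{"dp":[-0.049,0.019,0],"twist":[0,0,0],"gripper":50},{"dp":[-0.049,0.019,0],"twist":[0,0,0],"gripper":50},{"dp":[-0.049,0.019,0],"twist":[0,0,0],"gripper":50},{"dp":[-0.049,0.019,0],"twist":[0,0,-4.0],"gripper":50},{"dp":[0,0,0],"twist":[0,0,0],"gripper":50},{"dp":[0,0,0],"twist":[0,0,0],"gripper":50}])

```text
time_s: 4.7
eef_pos: [0.5651, -0.0106, 0.2962]
orientation: [-2.223, -2.22, 0.001]
wrist_force: [0.4, -0.1, -0.9]
gripper_width: 0.0598
```

```bash
python3 -c "
from h import *
snap('w3');snap('top1','top');snap('sc1','scene')"
```

```text
t 4.7 p [ 0.5651 -0.0106  0.2962] yaw_x 89.92 zax [-0.001  0.    -1.   ] F [ 0.4 -0.1 -0.9] w 0.0598
t 4.75 p [ 0.565  -0.01    0.2962] yaw_x 89.99 zax [-0.001  0.    -1.   ] F [ 0.4 -0.1 -1.5] w 0.0597
t 4.8 p [ 0.565  -0.0097  0.2963] yaw_x 90.03 zax [-0.  0. -1.] F [-0.6 -0.2 -0.7] w 0.0603
```

View pics/w3.png

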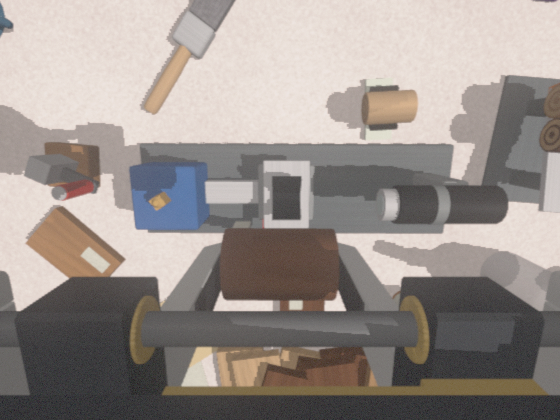

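View pics/sc1.png

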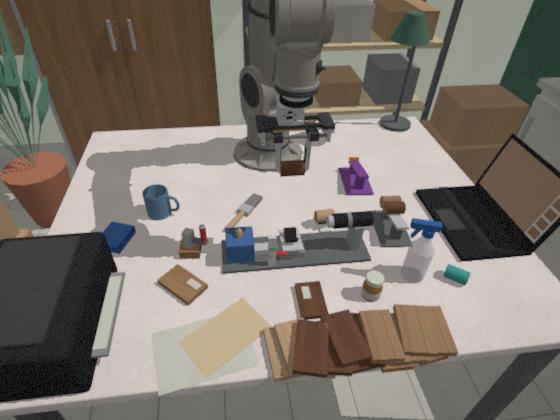

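The sample is held at (279,263). The cradle's black V is at (287,198), the gearbox at (170,197), the brass shaft at (160,201) and the tube at (445,205). The two remaining samples in the lane have rolled down. I'll enlarge to measure these.

```bash
python3 - <<'E'
import cv2,numpy as np
im=cv2.imread('pics/w3.png')
cv2.imwrite('pics/w3a.png',cv2.resize(im[135:240,125:325],None,fx=4,fy=4,interpolation=cv2.INTER_CUBIC))
cv2.imwrite('pics/w3b.png',cv2.resize(im[135:215,20:130],None,fx=7,fy=7,interpolation=cv2.INTER_CUBIC))
E
```

```text
(no output)
```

View pics/w3a.png

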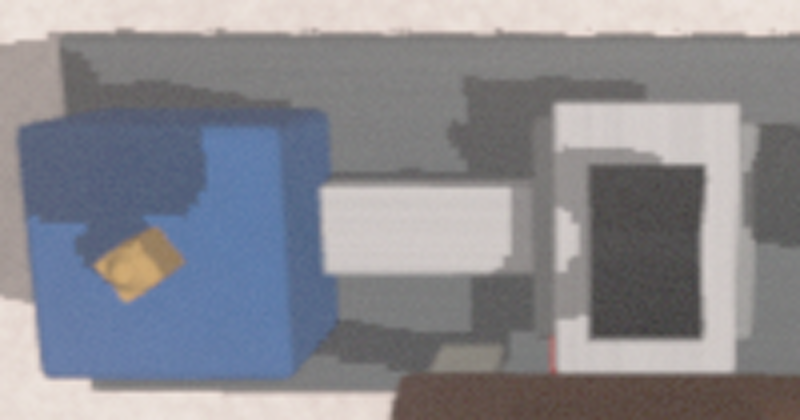

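View pics/w3b.png

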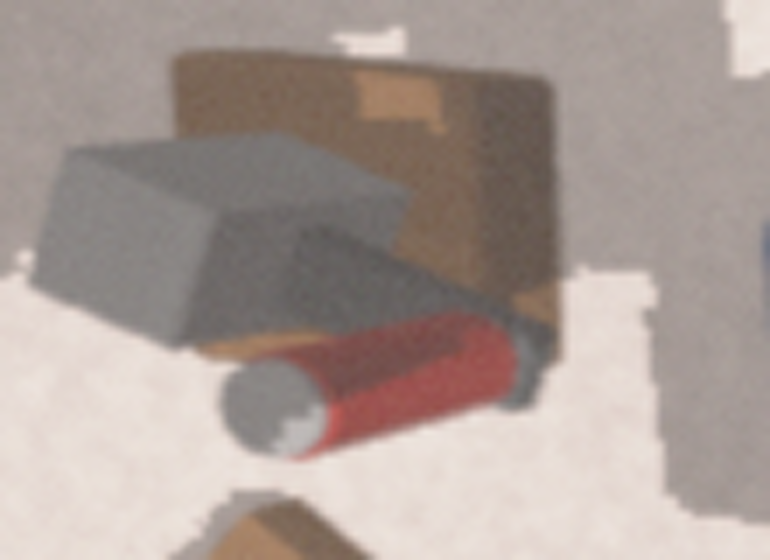

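```bash
python3 - <<'E'
from h import *
im,c=load('w3')
f=lambda x,y:((x+.5)/4-.5+125,(y+.5)/4-.5+135)
def quad(n,ps,z,f=f):
    q=[ray(c,f(*p),z)[:2] for p in ps]
    print(n,"ctr",np.mean(q,0).round(4),[(np.linalg.norm(q[(i+1)%len(q)]-q[i]).round(4),np.degrees(np.arctan2(*(q[(i+1)%len(q)]-q[i])[::-1])).round(1)) for i in range(len(q))])
quad("V",[(590,165),(705,165),(703,340),(588,340)],.087)
quad("gear",[(20,127),(280,122),(292,378),(42,378)],.085)
quad("shaft top edge 21mm",[(93,264),(155,228),(184,262),(128,302)],.104)
quad("plate top edge",[(60,33),(800,33)],.012)
print("shaft cone",ray(c,f(122,268),.111))
g=lambda x,y:((x+.5)/7-.5+20,(y+.5)/7-.5+135)
quad("hubtop",[(66,150),(217,213),(180,348),(32,285)],.086,g)
quad("stand",[(172,58),(480,75)],.030,g)
print("knob top",ray(c,g(275,408),.118))
mt=cv2.imread('pics/top0.png')
ct=cam("top")
print("tube px3",proj(c,[.567,.23,.115]),[ray(c,p,.115).round(4) for p in [(392,205),(505,205)]])
# top camera checks
for n,p,z in [("gear",(309.1,184.0),.085),("V",(258.3,182.9),.087)]: print(n,ray(ct,p,z).round(4))
E
```

```text
V ctr [ 0.5679 -0.0024] [(np.float64(0.0342), np.float64(89.9)), (np.float64(0.0537), np.float64(0.1)), (np.float64(0.0353), np.float64(-90.1)), (np.float64(0.0537), np.float64(178.9))]
gear ctr [ 0.568  -0.1507] [(np.float64(0.0774), np.float64(91.0)), (np.float64(0.0789), np.float64(-0.9)), (np.float64(0.0778), np.float64(-90.1)), (np.float64(0.0775), np.float64(178.8))]
shaft top edge 21mm ctr [ 0.5675 -0.1495] [(np.float64(0.0216), np.float64(119.1)), (np.float64(0.0125), np.float64(37.2)), (np.float64(0.0209), np.float64(-55.6)), (np.float64(0.0145), np.float64(-141.0))]
plate top edge ctr [ 0.5035 -0.0761] [(np.float64(0.2568), np.float64(89.9)), (np.float64(0.2568), np.float64(-90.1))]
shaft cone [ 0.56731125 -0.15214235  0.111     ]
hubtop ctr [ 0.5338 -0.2985] [(np.float64(0.0259), np.float64(66.0)), (np.float64(0.0251), np.float64(-23.9)), (np.float64(0.0258), np.float64(-114.9)), (np.float64(0.0247), np.float64(156.4))]
stand ctr [ 0.5044 -0.2952] [(np.float64(0.0583), np.float64(86.8)), (np.float64(0.0583), np.float64(-93.2))]
knob top [ 0.55585907 -0.2553074   0.118     ]
tube px3 [493.19626849 201.33650722] [array([0.571 , 0.1164, 0.115 ]), array([0.5712, 0.244 , 0.115 ])]
gear [ 0.5658 -0.1498  0.085 ]
V [ 0.5667 -0.0033  0.087 ]
```

drive_tool(plan=[{"dp":[0.008,0.003,0.03],"twist":[0,0,0],"gripper":50},{"dp":[0,0,0.05],"twist":[0,0,0],"gripper":50},{"dp":[0,0,0.05],"twist":[0,0,0],"gripper":50},{"dp":[0,0,0.05],"twist":[0,0,0],"gripper":50},{"dp":[0,0,0.025],"twist":[0,0,0],"gripper":50},{"dp":[0,0,0.006],"twist":[0,0,0],"gripper":50},{"dp":[0,0,0],"twist":[0,0,0],"gripper":50},{"dp":[0,0,0],"twist":[0,0,0],"gripper":50}])

```text
time_s: 5.85
eef_pos: [0.569, -0.0026, 0.0868]
orientation: [2.221, 2.22, 0.002]
wrist_force: [-0.3, -0.6, 0.4]
gripper_width: 0.0596
```

```bash
python3 -c "
from h import *
snap('w4');im=snap('sc2','scene')
cv2.imwrite('pics/sc2c.png',cv2.resize(cv2.imread('pics/sc2.png')[190:290,210:360],None,fx=5.2,fy=5.2,interpolation=cv2.INTER_CUBIC))"
```

```text
t 5.85 p [ 0.569  -0.0026  0.0868] yaw_x 89.97 zax [ 0.002  0.    -1.   ] F [-0.3 -0.6  0.4] w 0.0596
t 5.9 p [ 0.569  -0.0027  0.0867] yaw_x 89.97 zax [ 0.002  0.    -1.   ] F [ 0.6 -0.5 -0.9] w 0.0599
```

View pics/w4.png

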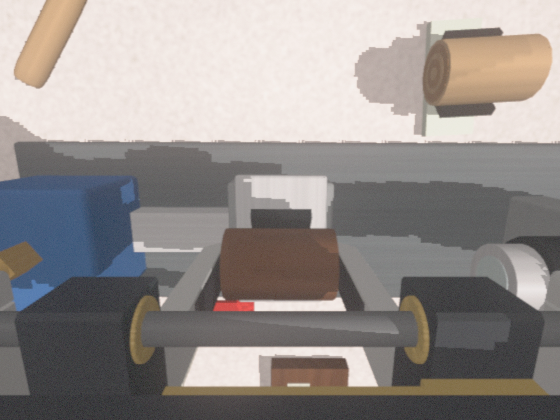

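View pics/sc2c.png

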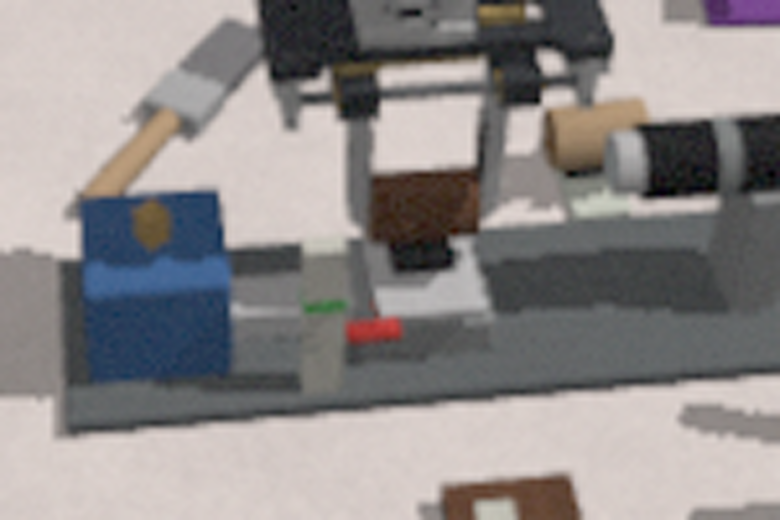

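The sample hangs straight above the V: sample columns 222–338, V columns 250–312. I'll ease it down slowly.

drive_tool(plan=[{"dp":[0,0,0.002],"twist":[0,0,0],"gripper":50},{"dp":[0,0,0.002],"twist":[0,0,0],"gripper":50},{"dp":[0,0,0.001],"twist":[0,0,0],"gripper":50},{"dp":[0,0,0],"twist":[0,0,0],"gripper":50}])

```text
time_s: 6.45
eef_pos: [0.5681, -0.0029, 0.0803]
orientation: [-2.222, -2.221, 0.0]
wrist_force: [0.9, -0.2, -0.5]
gripper_width: 0.0597
```

drive_tool(plan=[{"dp":[0,0,0.001],"twist":[0,0,0],"gripper":50},{"dp":[0,0,0.001],"twist":[0,0,0],"gripper":50},{"dp":[0,0,0],"twist":[0,0,0],"gripper":50}])

```text
time_s: 6.82
eef_pos: [0.5688, -0.0029, 0.0787]
orientation: [2.222, 2.22, 0.001]
wrist_force: [2.3, 0.2, 0.9]
gripper_width: 0.0599
```

drive_tool(plan=[{"dp":[0,0,0.001],"twist":[0,0,0],"gripper":50},{"dp":[0,0,0],"twist":[0,0,0],"gripper":50}])

```text
time_s: 7.08
eef_pos: [0.5692, -0.0029, 0.0782]
orientation: [2.222, 2.22, 0.002]
wrist_force: [2.6, -0.3, 9.7]
gripper_width: 0.06
```

It's seated, with about 10 N upward. Releasing and lifting away.

drive_tool(plan=[{"dp":[0,0,0],"twist":[0,0,0],"gripper":100},{"dp":[0,0,0],"twist":[0,0,0],"gripper":100},{"dp":[0,0,0],"twist":[0,0,0],"gripper":100},{"dp":[0,0,0],"twist":[0,0,0],"gripper":100},{"dp":[0,0,-0.03],"twist":[0,0,0],"gripper":100},{"dp":[0,0,-0.05],"twist":[0,0,0],"gripper":100},{"dp":[0,0,-0.05],"twist":[0,0,0],"gripper":100},{"dp":[0,0,-0.05],"twist":[0,0,0],"gripper":100},{"dp":[0.05,-0.03,0],"twist":[0,0,0],"gripper":100},{"dp":[0.05,-0.03,0],"twist":[0,0,0],"gripper":100},{"dp":[0,0,0],"twist":[0,0,0],"gripper":100},{"dp":[0,0,0],"twist":[0,0,0],"gripper":100}])

```text
time_s: 8.57
eef_pos: [0.5084, 0.0969, 0.2576]
orientation: [2.222, 2.221, 0.0]
wrist_force: [0.7, -0.6, 0.0]
gripper_width: 0.094
```

```bash
python3 -c "
from h import *
snap('w5')"
```

```text
t 8.57 p [0.5084 0.0969 0.2576] yaw_x 89.97 zax [ 0. -0. -1.] F [ 0.7 -0.6  0. ] w 0.094
```

View pics/w5.png

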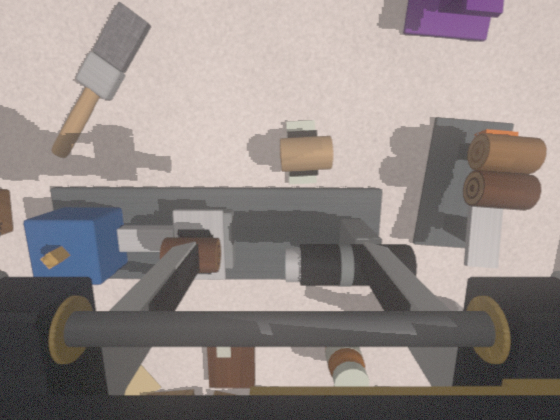

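Sample_1 lies in the cradle at (192,255). The medium sample is now against the orange lip at (505,153), with the third behind it at (500,190). The new pale sample is on its rest at (306,153). Measuring the new sample and the lane places.

```bash
python3 - <<'E'
from h import *
im,c=load('w5')
hsv=cv2.cvtColor(cv2.GaussianBlur(im,(3,3),0),cv2.COLOR_BGR2HSV);H,S,V=cv2.split(hsv)
m=(H<22)&(S>75);roi=np.zeros_like(m);roi[125:180,270:345]=1
for b in blobs(m&roi,50):
    rc=rect(b[3]);print(b[:3],rc,ray(c,rc[0],.038).round(4));q=[ray(c,p,.038)[:2] for p in cv2.boxPoints(rc)]
    print([(np.linalg.norm(q[i]-q[i-1]).round(4),np.degrees(np.arctan2(*(q[i]-q[i-1])[::-1])).round(1)) for i in range(4)])
cv2.imwrite('pics/w5a.png',cv2.resize(cv2.imread('pics/w5.png')[110:195,265:350],None,fx=7,fy=7,interpolation=cv2.INTER_CUBIC))
cv2.imwrite('pics/w5b.png',cv2.resize(cv2.imread('pics/w5.png')[110:275,410:560],None,fx=3.6,fy=3.6,interpolation=cv2.INTER_CUBIC))
E
```

```text
(np.int32(1689), [280, 137, 53, 34], [305.9, 153.3]) ((306.0, 153.5), (33.0, 52.0), 90.0) [0.4589 0.1289 0.038 ]
[(np.float64(0.039), np.float64(180.0)), (np.float64(0.0619), np.float64(89.9)), (np.float64(0.0391), np.float64(2.1)), (np.float64(0.0633), np.float64(-90.1))]
```

View pics/w5a.png

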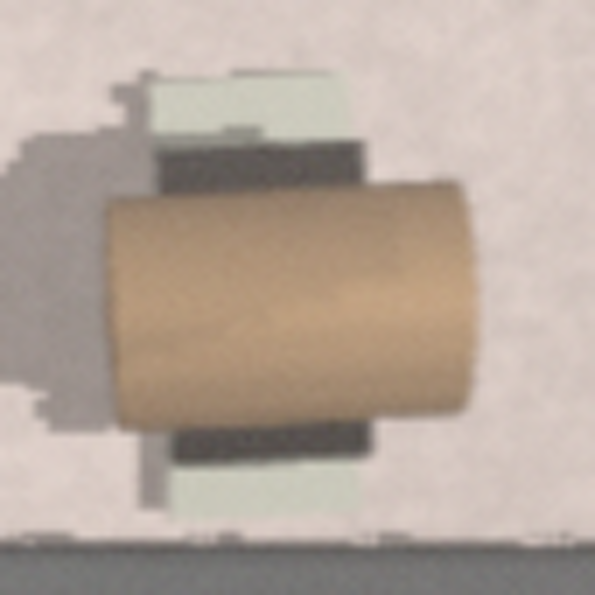

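View pics/w5b.png

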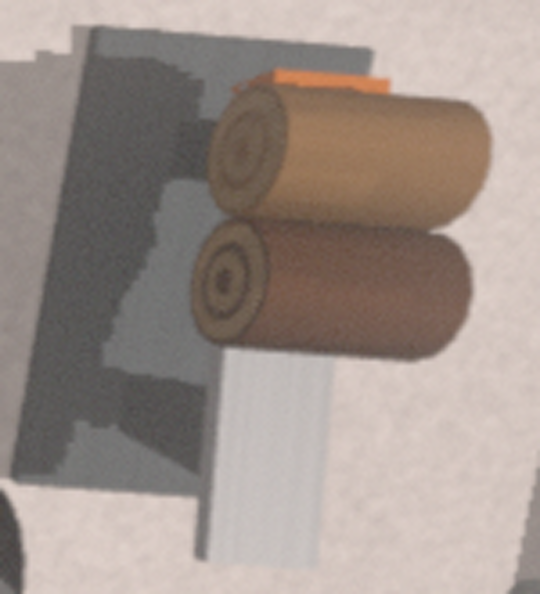

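The pale sample is the one on the white rest. It is tilted about 3° in the picture (yaw ~93°) with its centre at (0.459, 0.129), and its 39 × 62 mm size fits. I'll fetch it.

drive_tool(plan=[{"dp":[0.016,-0.025,0.02],"twist":[0,0,-3.0],"gripper":100},{"dp":[0.018,-0.0235,0.03],"twist":[0,0,0],"gripper":100},{"dp":[0,0,0.05],"twist":[0,0,0],"gripper":100},{"dp":[0,0,0.05],"twist":[0,0,0],"gripper":100},{"dp":[0,0,0.05],"twist":[0,0,0],"gripper":100},{"dp":[0,0,0.028],"twist":[0,0,0],"gripper":100},{"dp":[0,0,0],"twist":[0,0,0],"gripper":100},{"dp":[0,0,0],"twist":[0,0,0],"gripper":100}])

```text
time_s: 9.62
eef_pos: [0.4598, 0.1294, 0.0304]
orientation: [2.164, 2.276, 0.001]
wrist_force: [0.1, -0.6, -0.9]
gripper_width: 0.0943
```

```bash
python3 -c "
from h import *
snap('w6')"
```

```text
t 9.62 p [0.4598 0.1294 0.0304] yaw_x 92.88 zax [ 0.001  0.    -1.   ] F [ 0.1 -0.6 -0.9] w 0.0943
```

View pics/w6.png

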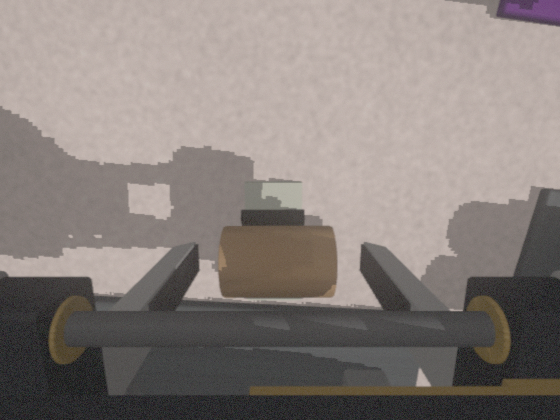

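drive_tool(plan=[{"dp":[0,0,0],"twist":[0,0,0],"gripper":50},{"dp":[0,0,0],"twist":[0,0,0],"gripper":50},{"dp":[0,0,0],"twist":[0,0,0],"gripper":50},{"dp":[0,0,0],"twist":[0,0,0],"gripper":50},{"dp":[0,0,0],"twist":[0,0,0],"gripper":50},{"dp":[0,0,-0.03],"twist":[0,0,0],"gripper":50},{"dp":[0,0,-0.05],"twist":[0,0,0],"gripper":50},{"dp":[0,0,-0.05],"twist":[0,0,0],"gripper":50},{"dp":[0,0,-0.05],"twist":[0,0,0],"gripper":50},{"dp":[0,0,-0.05],"twist":[0,0,0],"gripper":50},{"dp":[0.0405,0.017,0],"twist":[0,0,0],"gripper":50},{"dp":[0.0405,0.017,0],"twist":[0,0,0],"gripper":50},{"dp":[0.0405,0.017,0],"twist":[0,0,0],"gripper":50},{"dp":[0.0405,0.017,0],"twist":[0,0,0],"gripper":50},{"dp":[0.0405,0.017,0],"twist":[0,0,6.9],"gripper":50},{"dp":[0,0,0],"twist":[0,0,0],"gripper":50},{"dp":[0,0,0],"twist":[0,0,0],"gripper":50}])

```text
time_s: 11.8
eef_pos: [0.5332, 0.3359, 0.259]
orientation: [2.296, 2.144, -0.002]
wrist_force: [-0.5, 0.5, -0.6]
gripper_width: 0.06
```

```bash
python3 -c "
from h import *
snap('w7')"
```

```text
t 11.8 p [0.5332 0.3359 0.259 ] yaw_x 86.08 zax [-0.001 -0.001 -1.   ] F [-0.5  0.5 -0.6] w 0.06
```

View pics/w7.png

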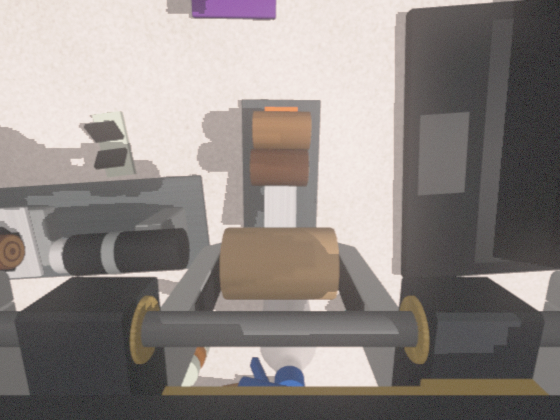

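The view shows the pale sample held at (279,263). Below it the lane holds the medium sample (281,130) and the third (280,168), and the empty floor starts at (280,205).

```bash
python3 - <<'E'
from h import *
im,c=load('w7')
hsv=cv2.cvtColor(cv2.GaussianBlur(im,(3,3),0),cv2.COLOR_BGR2HSV);H,S,V=cv2.split(hsv)
m=(H<22)&(S>75);roi=np.zeros_like(m);roi[100:190,230:330]=1
for b in blobs(m&roi,50): print(b[:3],rect(b[3]))
for y in range(104,190,3):
    xs=np.where((m&roi)[y])[0]; print(y,xs.min() if len(xs) else 0,xs.max() if len(xs) else 0,int(V[y,268:292].mean()),end=' | ')
print()
for y in (195,205,215):
    row=V[y,245:320].astype(int);xs=np.where(row>120)[0]+245;print(y,xs.min(),xs.max())
print(ray(c,(282,130.5),.075).round(4),ray(c,(280,168.3),.084).round(4),ray(c,(280,205),.085).round(4))
E
```

```text
(np.int32(4386), [250, 106, 61, 79], [279.8, 145.6]) ((280.0, 145.0), (78.0, 60.0), 90.0)
104 0 0 111 | 107 264 297 199 | 110 263 298 203 | 113 253 309 126 | 116 253 310 136 | 119 252 310 152 | 122 252 310 158 | 125 252 310 160 | 128 252 310 154 | 131 252 310 149 | 134 252 310 149 | 137 252 310 144 | 140 253 310 135 | 143 253 309 121 | 146 254 308 107 | 149 253 306 85 | 152 251 306 90 | 155 251 307 97 | 158 250 307 97 | 161 250 307 99 | 164 250 307 101 | 167 250 307 108 | 170 250 307 108 | 173 250 307 104 | 176 250 307 100 | 179 251 307 96 | 182 252 305 85 | 185 0 0 115 | 188 0 0 210 | 
195 264 319
205 264 319
215 264 319
[0.4578 0.3436 0.075 ] [0.4973 0.3388 0.084 ] [0.5374 0.336  0.085 ]
```

drive_tool(plan=[{"dp":[0,0.005,0.03],"twist":[0,0,0],"gripper":50},{"dp":[0,0,0.05],"twist":[0,0,0],"gripper":50},{"dp":[0,0,0.05],"twist":[0,0,0],"gripper":50},{"dp":[0,0,0.03],"twist":[0,0,0],"gripper":50},{"dp":[0,0,0.006],"twist":[0,0,0],"gripper":50},{"dp":[0,0,0],"twist":[0,0,0],"gripper":50},{"dp":[0,0,0.002],"twist":[0,0,0],"gripper":50},{"dp":[0,0,0],"twist":[0,0,0],"gripper":50}])

```text
time_s: 12.85
eef_pos: [0.5388, 0.3365, 0.0925]
orientation: [2.297, 2.144, 0.002]
wrist_force: [0.3, -0.9, -0.9]
gripper_width: 0.06
```

```bash
python3 -c "
from h import *
snap('w8');snap('sc3','scene')
cv2.imwrite('pics/sc3c.png',cv2.resize(cv2.imread('pics/sc3.png')[130:270,320:460],None,fx=4.2,fy=4.2,interpolation=cv2.INTER_CUBIC))"
```

```text
t 12.85 p [0.5388 0.3365 0.0925] yaw_x 86.05 zax [ 0.001  0.001 -1.   ] F [ 0.3 -0.9 -0.9] w 0.06
t 12.9 p [0.5386 0.3365 0.0923] yaw_x 86.06 zax [ 0.001  0.001 -1.   ] F [-0.5 -0.5 -1.1] w 0.0601
```

View pics/w8.png

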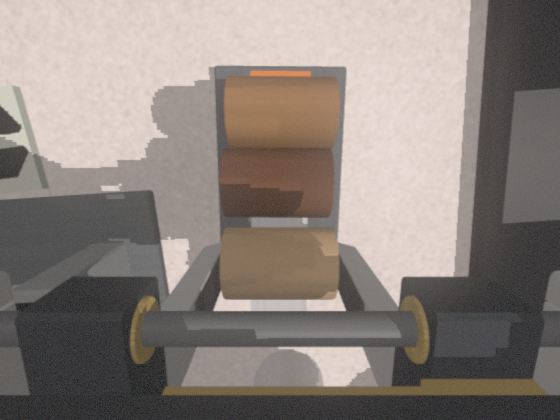

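View pics/sc3c.png

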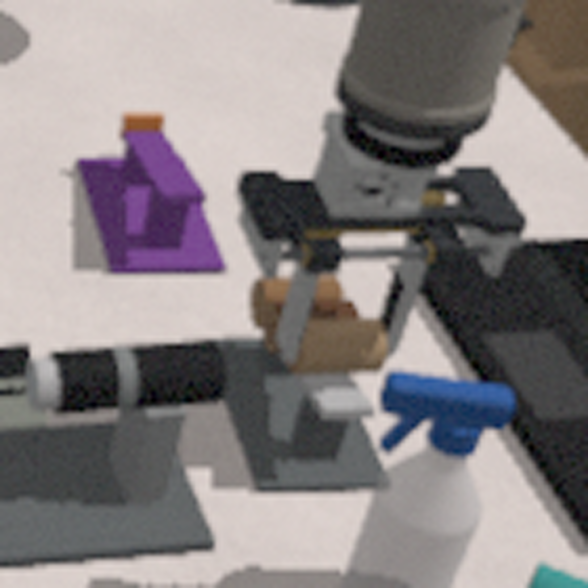

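The pale sample is aligned over the strip just behind the third one, with a small gap at row 222. Lowering the last millimetres.

drive_tool(plan=[{"dp":[0,0,0.002],"twist":[0,0,0],"gripper":50},{"dp":[0,0,0.002],"twist":[0,0,0],"gripper":50},{"dp":[0,0,0.0015],"twist":[0,0,0],"gripper":50},{"dp":[0,0,0],"twist":[0,0,0],"gripper":50}])

```text
time_s: 13.45
eef_pos: [0.5383, 0.3361, 0.0857]
orientation: [-2.297, -2.144, 0.001]
wrist_force: [0.1, 0.4, 0.2]
gripper_width: 0.0596
```

drive_tool(plan=[{"dp":[0,0,0.001],"twist":[0,0,0],"gripper":50},{"dp":[0,0,0],"twist":[0,0,0],"gripper":50}])

```text
time_s: 13.7
eef_pos: [0.5383, 0.3362, 0.0849]
orientation: [-2.297, -2.144, 0.0]
wrist_force: [0.6, -0.9, -0.2]
gripper_width: 0.0593
```

drive_tool(plan=[{"dp":[0,0,0.001],"twist":[0,0,0],"gripper":50},{"dp":[0,0,0],"twist":[0,0,0],"gripper":50}])

```text
time_s: 13.95
eef_pos: [0.5384, 0.3362, 0.0847]
orientation: [-2.297, -2.143, -0.0]
wrist_force: [-2.5, -3.4, 9.8]
gripper_width: 0.06
```

Contact. I'll release, wait and lift.

drive_tool(plan=[{"dp":[0,0,0],"twist":[0,0,0],"gripper":100},{"dp":[0,0,0],"twist":[0,0,0],"gripper":100},{"dp":[0,0,0],"twist":[0,0,0],"gripper":100},{"dp":[0,0,0],"twist":[0,0,0],"gripper":100},{"dp":[0,0,0],"twist":[0,0,0],"gripper":100},{"dp":[0,0,-0.03],"twist":[0,0,0],"gripper":100},{"dp":[0,0,-0.05],"twist":[0,0,0],"gripper":100},{"dp":[0,0,-0.05],"twist":[0,0,0],"gripper":100},{"dp":[0,0,-0.05],"twist":[0,0,0],"gripper":100},{"dp":[0,0,0],"twist":[0,0,0],"gripper":100}])

```text
time_s: 15.2
eef_pos: [0.5399, 0.337, 0.2681]
orientation: [2.297, 2.143, 0.01]
wrist_force: [0.7, 0.4, -1.0]
gripper_width: 0.0938
```

```bash
python3 -c "
from h import *
snap('w9')"
```

```text
t 15.2 p [0.5399 0.337  0.2681] yaw_x 86.05 zax [ 0.005  0.004 -1.   ] F [ 0.7  0.4 -1. ] w 0.0938
```

View pics/w9.png

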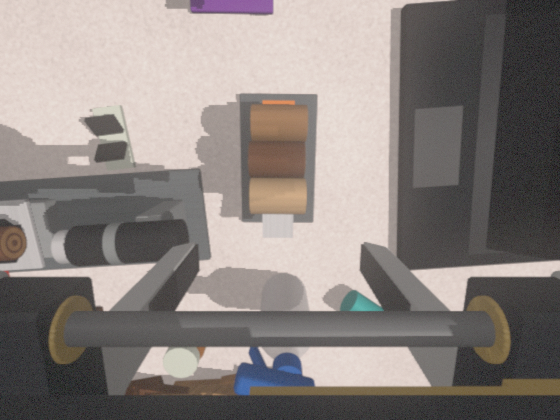

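All three lie in order: medium (279,121) at the lip, third (277,159), pale (278,195). Next I'll look at the shaft and the crank from above, turning the tool for the hub's y faces (yaw −24.5°) on the way.

drive_tool(plan=[{"dp":[-0.0538,0.0068,0],"twist":[0,0,0],"gripper":100},{"dp":[-0.0538,0.0068,0],"twist":[0,0,0],"gripper":100},{"dp":[-0.0538,0.0068,0],"twist":[0,0,0],"gripper":100},{"dp":[-0.0538,0.0068,0],"twist":[0,0,0],"gripper":100},{"dp":[-0.0538,0.0068,0],"twist":[0,0,0],"gripper":100},{"dp":[-0.0538,0.0068,0],"twist":[0,0,0],"gripper":100},{"dp":[-0.0538,0.0068,0],"twist":[0,0,0],"gripper":100},{"dp":[-0.0538,0.0068,0],"twist":[0,0,0],"gripper":100},{"dp":[-0.0538,0.0068,0],"twist":[0,0,0],"gripper":100},{"dp":[0,0,0],"twist":[0,0,0],"gripper":100},{"dp":[0,0,0],"twist":[0,0,0],"gripper":100}])

```text
time_s: 16.62
eef_pos: [0.5657, -0.1506, 0.2629]
orientation: [-2.296, -2.143, 0.002]
wrist_force: [1.4, 0.5, 0.1]
gripper_width: 0.094
```

```bash
python3 -c "
from h import *
snap('w10')"
```

```text
t 16.62 p [ 0.5657 -0.1506  0.2629] yaw_x 86.05 zax [-0.002  0.    -1.   ] F [1.4 0.5 0.1] w 0.094
```

View pics/w10.png

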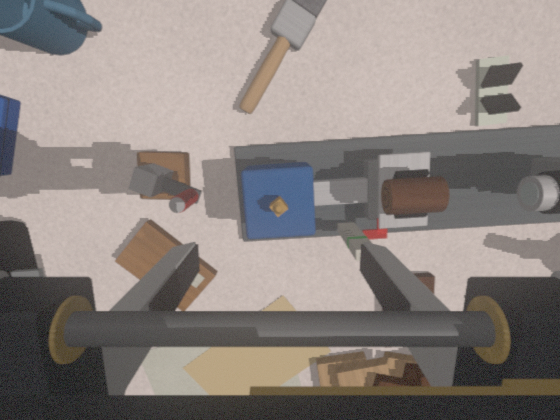

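```bash
python3 - <<'E'
import cv2,numpy as np
im=cv2.imread('pics/w10.png')
cv2.imwrite('pics/w10a.png',cv2.resize(im[190:225,260:300],None,fx=16,fy=16,interpolation=cv2.INTER_CUBIC))
cv2.imwrite('pics/w10b.png',cv2.resize(im[145:220,120:210],None,fx=8,fy=8,interpolation=cv2.INTER_CUBIC))
E
```

```text
(no output)
```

View pics/w10a.png

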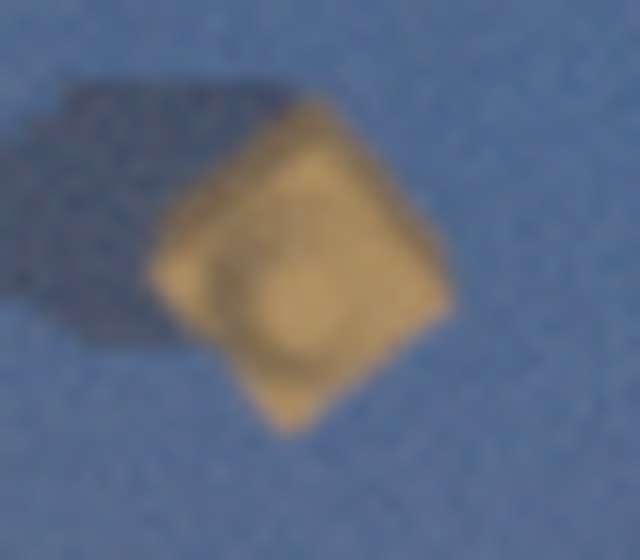

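View pics/w10b.png

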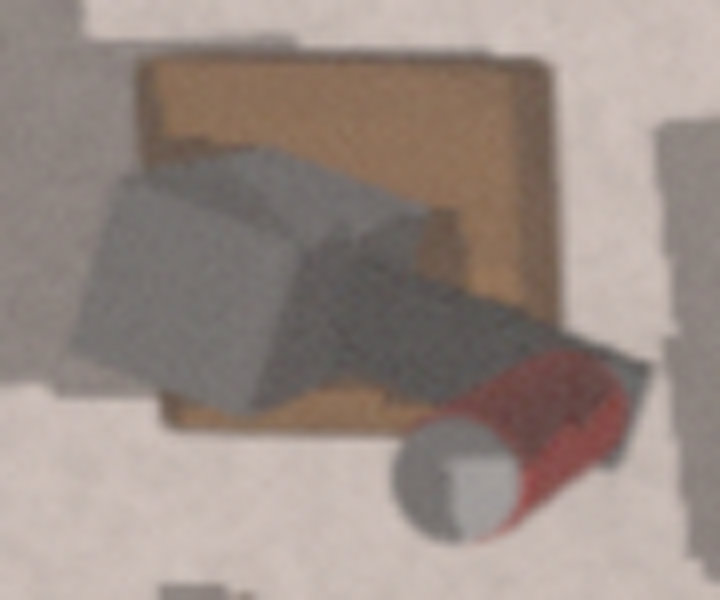

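```bash
python3 - <<'E'
from h import *
im,c=load('w10')
f=lambda x,y:((x+.5)/16-.5+260,(y+.5)/16-.5+190)
g=lambda x,y:((x+.5)/8-.5+120,(y+.5)/8-.5+145)
def quad(n,ps,z,f):
    q=[ray(c,f(*p),z)[:2] for p in ps]
    print(n,"ctr",np.mean(q,0).round(4),[(np.linalg.norm(q[(i+1)%len(q)]-q[i]).round(4),np.degrees(np.arctan2(*(q[(i+1)%len(q)]-q[i])[::-1])).round(1)) for i in range(len(q))])
quad("shaft",[(150,268),(290,437),(452,308),(318,140)],.106,f)
print("cone top",ray(c,f(298,302),.111).round(4))
quad("hub",[(120,178),(298,245),(248,412),(68,345)],.086,g)
print("knob",ray(c,g(458,480),.118).round(4))
quad("stand",[(140,62),(525,65)],.03,g)
E
```

```text
shaft ctr [ 0.5689 -0.152 ] [(np.float64(0.0147), np.float64(34.8)), (np.float64(0.0138), np.float64(125.3)), (np.float64(0.0143), np.float64(-145.8)), (np.float64(0.014), np.float64(-56.3))]
cone top [ 0.5687 -0.1523  0.111 ]
hub ctr [ 0.5336 -0.2989] [(np.float64(0.025), np.float64(64.8)), (np.float64(0.0247), np.float64(-25.1)), (np.float64(0.0257), np.float64(-115.3)), (np.float64(0.0247), np.float64(153.4))]
knob [ 0.5561 -0.2544  0.118 ]
stand ctr [ 0.5049 -0.2938] [(np.float64(0.0598), np.float64(85.6)), (np.float64(0.0598), np.float64(-94.4))]
```

The shaft measures 14 × 14 mm at (0.569, −0.152), with flats at 34.5° mod 90. With the cradle contact height this gives lift ≈ 1.5 mm. The crank hub is at (0.5336, −0.299) with yaw ≈ 65°, and its 25 mm sides fit. Moving over the hub.

drive_tool(plan=[{"dp":[-0.05,-0.0072,0],"twist":[0,0,0],"gripper":100},{"dp":[-0.05,-0.0072,0],"twist":[0,0,0],"gripper":100},{"dp":[-0.05,-0.0072,0],"twist":[0,0,0],"gripper":100},{"dp":[0,0,0],"twist":[0,0,10.1],"gripper":100},{"dp":[0,0,0],"twist":[0,0,10.1],"gripper":100},{"dp":[0,0,0],"twist":[0,0,10.1],"gripper":100},{"dp":[0,0,0],"twist":[0,0,10.1],"gripper":100},{"dp":[0,0,0],"twist":[0,0,10.1],"gripper":100},{"dp":[0,0,0],"twist":[0,0,10.1],"gripper":100},{"dp":[0,0,0],"twist":[0,0,10.1],"gripper":100},{"dp":[0,0,0],"twist":[0,0,10.1],"gripper":100},{"dp":[0,0,0],"twist":[0,0,10.1],"gripper":100},{"dp":[0,0,0],"twist":[0,0,10.1],"gripper":100},{"dp":[0,0,0],"twist":[0,0,10.0],"gripper":100},{"dp":[0,0,0],"twist":[0,0,0],"gripper":100},{"dp":[0,0,0],"twist":[0,0,0],"gripper":100}])

```text
time_s: 18.68
eef_pos: [0.5346, -0.2984, 0.2637]
orientation: [-3.069, 0.67, 0.001]
wrist_force: [0.0, 0.3, 0.1]
gripper_width: 0.0939
```

```bash
python3 -c "
from h import *
snap('w11')"
```

```text
t 18.68 p [ 0.5346 -0.2984  0.2637] yaw_x -24.64 zax [-0.  0. -1.] F [0.  0.3 0.1] w 0.0939
```

View pics/w11.png

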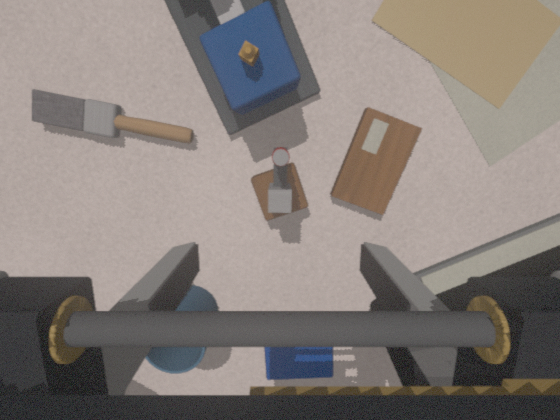

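```bash
python3 - <<'E'
from h import *
im=cv2.imread('pics/w11.png')
cv2.imwrite('pics/w11a.png',cv2.resize(im[140:225,240:320],None,fx=7,fy=7,interpolation=cv2.INTER_CUBIC))
E
```

```text
(no output)
```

View pics/w11a.png

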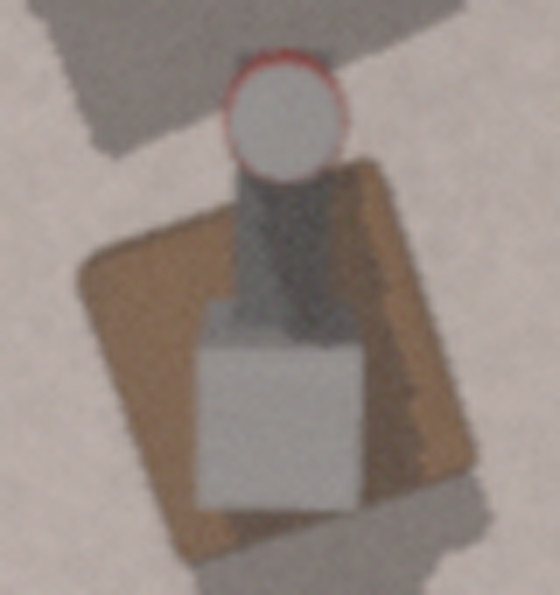

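```bash
python3 - <<'E'
from h import *
im,c=load('w11')
g=lambda x,y:((x+.5)/7-.5+240,(y+.5)/7-.5+140)
q=[ray(c,g(*p),.086)[:2] for p in [(198,345),(363,347),(360,511),(195,508)]]
print("hub",np.mean(q,0).round(4),[(np.linalg.norm(q[(i+1)%4]-q[i]).round(4),np.degrees(np.arctan2(*(q[(i+1)%4]-q[i])[::-1])).round(1)) for i in range(4)])
k=ray(c,g(285,117),.118)[:2];d=k-np.mean(q,0);print("knob",k.round(4),np.linalg.norm(d),np.degrees(np.arctan2(d[1],d[0])))
o=np.load('pics/w11_p.npy');Rm=R.from_rotvec(o[3:]).as_matrix();e=np.r_[np.mean(q,0),.053]-o[:3];print("dp tool",(Rm.T@e).round(4))
E
```

```text
hub [ 0.5342 -0.2993] [(np.float64(0.026), np.float64(-25.4)), (np.float64(0.0266), np.float64(-115.2)), (np.float64(0.0265), np.float64(154.3)), (np.float64(0.0264), np.float64(63.8))]
knob [ 0.556  -0.2537] 0.05056783268481044 64.37142542715644
dp tool [1.000e-04 1.000e-03 2.107e-01]
```

The hub is square to the tool and within 1 mm of it. Descending and gripping.

drive_tool(plan=[{"dp":[0,0.001,0.03],"twist":[0,0,0.5],"gripper":70},{"dp":[0,0,0.05],"twist":[0,0,0],"gripper":70},{"dp":[0,0,0.05],"twist":[0,0,0],"gripper":70},{"dp":[0,0,0.05],"twist":[0,0,0],"gripper":70},{"dp":[0,0,0.03],"twist":[0,0,0],"gripper":70},{"dp":[0,0,0],"twist":[0,0,0],"gripper":70},{"dp":[0,0,0],"twist":[0,0,0],"gripper":10},{"dp":[0,0,0],"twist":[0,0,0],"gripper":10},{"dp":[0,0,0],"twist":[0,0,0],"gripper":10},{"dp":[0,0,0],"twist":[0,0,0],"gripper":10},{"dp":[0,0,0],"twist":[0,0,0],"gripper":10},{"dp":[0,0,0],"twist":[0,0,0],"gripper":10}], grip_force=30)

```text
time_s: 20.23
eef_pos: [0.5341, -0.3001, 0.0543]
orientation: [-3.064, 0.692, -0.001]
wrist_force: [-1.4, 2.6, 6.4]
gripper_width: 0.0256
```

```bash
python3 -c "
from h import *
snap('w12')"
```

```text
t 20.23 p [ 0.5341 -0.3001  0.0543] yaw_x -25.44 zax [ 0.  0. -1.] F [-1.4  2.6  6.4] w 0.0256
```

View pics/w12.png

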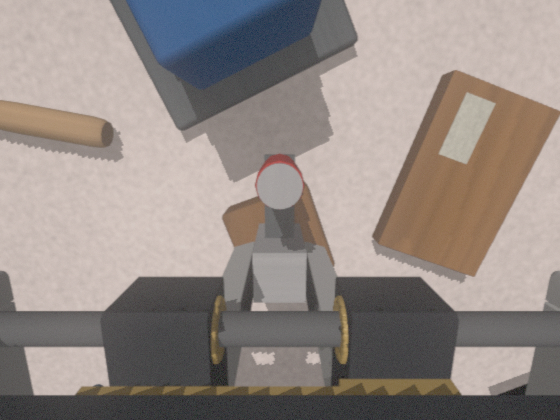

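Hub gripped at 25.6 mm. Lifting it off the pin, carrying it over the shaft and turning 30°.

drive_tool(plan=[{"dp":[0,0,-0.02],"twist":[0,0,0],"gripper":10},{"dp":[0,0,-0.04],"twist":[0,0,0],"gripper":10},{"dp":[0,0,-0.05],"twist":[0,0,0],"gripper":10},{"dp":[0,0,-0.01],"twist":[0,0,0],"gripper":10},{"dp":[-0.0109,-0.0493,0],"twist":[0,0,0],"gripper":10},{"dp":[-0.0109,-0.0493,0],"twist":[0,0,0],"gripper":10},{"dp":[-0.0109,-0.0493,0],"twist":[0,0,0],"gripper":10},{"dp":[0,0,0],"twist":[0,0,10],"gripper":10},{"dp":[0,0,0],"twist":[0,0,10],"gripper":10},{"dp":[0,0,0],"twist":[0,0,10],"gripper":10},{"dp":[0,0,0],"twist":[0,0,0],"gripper":10},{"dp":[0,0,0],"twist":[0,0,0],"gripper":10}])

```text
time_s: 21.78
eef_pos: [0.5676, -0.1525, 0.1739]
orientation: [2.784, -1.456, -0.001]
wrist_force: [-0.3, -0.4, -1.5]
gripper_width: 0.026
```

```bash
python3 -c "
from h import *
snap('w13');snap('sc4','scene');snap('top4','top')
cv2.imwrite('pics/sc4c.png',cv2.resize(cv2.imread('pics/sc4.png')[150:290,180:340],None,fx=4.2,fy=4.2,interpolation=cv2.INTER_CUBIC))"
```

```text
t 21.77 p [ 0.5676 -0.1525  0.1739] yaw_x -55.21 zax [-0. -0. -1.] F [-0.3 -0.4 -1.5] w 0.026
t 21.82 p [ 0.5677 -0.1525  0.174 ] yaw_x -55.25 zax [-0.  0. -1.] F [ 0.7  0.5 -1.8] w 0.026
t 21.88 p [ 0.5678 -0.1526  0.174 ] yaw_x -55.3 zax [ 0.  0. -1.] F [-0.9 -0.5 -1.1] w 0.0259
```

View pics/w13.png

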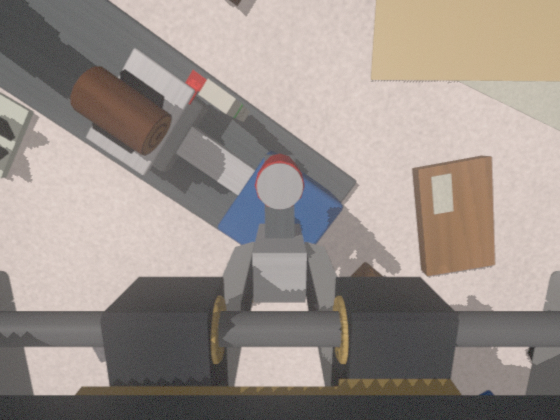

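View pics/sc4c.png

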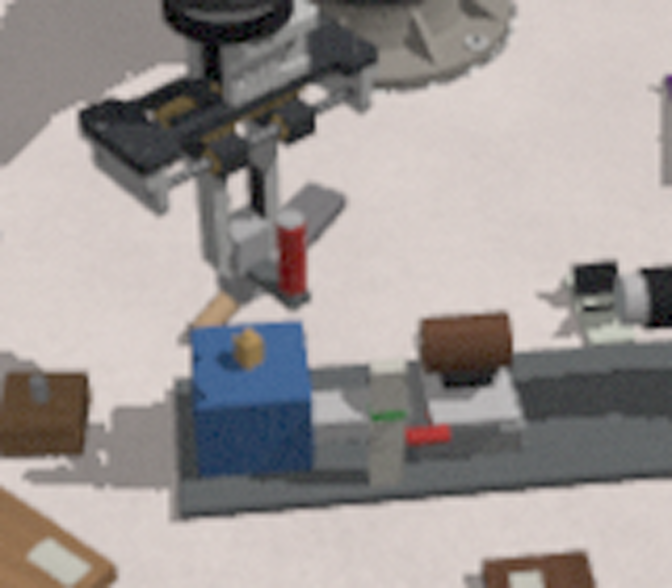

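The crank is carried clean above the brass shaft, with the empty pin visible on the stand. Lowering onto the cone.

drive_tool(plan=[{"dp":[0,0,0.025],"twist":[0,0,0],"gripper":10},{"dp":[0,0,0.012],"twist":[0,0,0],"gripper":10},{"dp":[0,0,0.003],"twist":[0,0,0],"gripper":10},{"dp":[0,0,0.003],"twist":[0,0,0],"gripper":10},{"dp":[0,0,0],"twist":[0,0,0],"gripper":10}])

```text
time_s: 22.55
eef_pos: [0.568, -0.1526, 0.1312]
orientation: [2.781, -1.461, 0.0]
wrist_force: [0.3, 0.2, -1.6]
gripper_width: 0.0257
```

drive_tool(plan=[{"dp":[0,0,0.002],"twist":[0,0,0],"gripper":10},{"dp":[0,0,0.002],"twist":[0,0,0],"gripper":10},{"dp":[0,0,0.002],"twist":[0,0,0],"gripper":10},{"dp":[0,0,0],"twist":[0,0,0],"gripper":10}])

```text
time_s: 23.05
eef_pos: [0.5678, -0.1525, 0.1248]
orientation: [2.781, -1.461, -0.0]
wrist_force: [0.0, 0.4, -1.7]
gripper_width: 0.0259
```

It's sliding over the square without force. Continuing.

drive_tool(plan=[{"dp":[0,0,0.004],"twist":[0,0,0],"gripper":10},{"dp":[0,0,0.004],"twist":[0,0,0],"gripper":10},{"dp":[0,0,0.003],"twist":[0,0,0],"gripper":10},{"dp":[0,0,0.002],"twist":[0,0,0],"gripper":10},{"dp":[0,0,0],"twist":[0,0,0],"gripper":10},{"dp":[0,0,0.001],"twist":[0,0,0],"gripper":10},{"dp":[0,0,0],"twist":[0,0,0],"gripper":10}])

```text
time_s: 23.92
eef_pos: [0.5679, -0.1525, 0.111]
orientation: [-2.781, 1.461, 0.0]
wrist_force: [0.3, -0.4, -2.3]
gripper_width: 0.0256
```

drive_tool(plan=[{"dp":[0,0,0.001],"twist":[0,0,0],"gripper":10},{"dp":[0,0,0.001],"twist":[0,0,0],"gripper":10},{"dp":[0,0,0],"twist":[0,0,0],"gripper":10}])

```text
time_s: 24.3
eef_pos: [0.5679, -0.1525, 0.1093]
orientation: [-2.781, 1.461, 0.0]
wrist_force: [-1.8, 1.8, 7.1]
gripper_width: 0.0259
```

Contact exactly at the seated height (TCP 0.1093, underside 0.085). Releasing.

drive_tool(plan=[{"dp":[0,0,0],"twist":[0,0,0],"gripper":60},{"dp":[0,0,0],"twist":[0,0,0],"gripper":60},{"dp":[0,0,0],"twist":[0,0,0],"gripper":60},{"dp":[0,0,0],"twist":[0,0,0],"gripper":60},{"dp":[0,0,-0.04],"twist":[0,0,0],"gripper":60},{"dp":[0,0,-0.05],"twist":[0,0,0],"gripper":60},{"dp":[0,0,-0.04],"twist":[0,0,0],"gripper":60},{"dp":[0,0,0],"twist":[0,0,0],"gripper":60},{"dp":[0,0,0],"twist":[0,0,0],"gripper":60}])

```text
time_s: 25.42
eef_pos: [0.5677, -0.1521, 0.2384]
orientation: [-2.781, 1.461, 0.001]
wrist_force: [-0.2, -0.2, 0.0]
gripper_width: 0.0564
```

```bash
python3 -c "
from h import *
snap('w14')"
```

```text
t 25.43 p [ 0.5677 -0.1521  0.2384] yaw_x -55.42 zax [-0.  0. -1.] F [-0.2 -0.2  0. ] w 0.0564
```

View pics/w14.png

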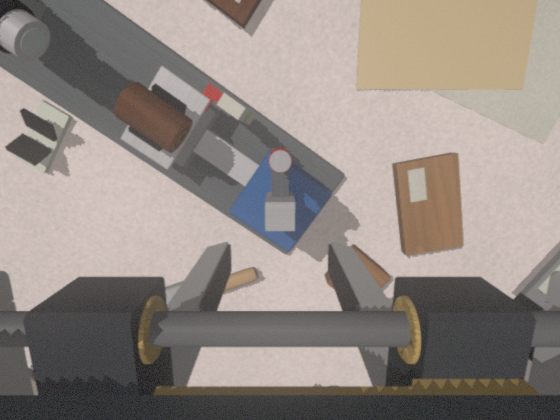

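The crank sits on the shaft, with the hub at (280,212) and the knob top at (280,160). Measuring the knob.

```bash
python3 - <<'E'
from h import *
im,c=load('w14')
v=cv2.imread('pics/w14.png')
cv2.imwrite('pics/w14a.png',cv2.resize(v[140:240,240:320],None,fx=6,fy=6,interpolation=cv2.INTER_CUBIC))
k=ray(c,(280.5,160.5),.173)[:2];h=ray(c,(280,213),.141)[:2];d=k-h
print(k.round(4),h.round(4),np.linalg.norm(d).round(4),np.degrees(np.arctan2(d[1],d[0])).round(1))
E
```

```text
[ 0.6101 -0.1242] [ 0.5709 -0.1508] 0.0473 34.2
```

View pics/w14a.png

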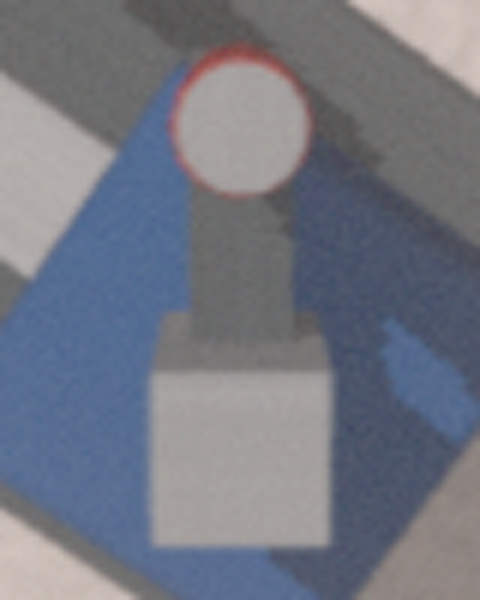

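Hub axis ≈ (0.5685, −0.1522), arm heading ≈ 34.3°, knob at (0.610, −0.124). Moving to grip the knob.

drive_tool(plan=[{"dp":[0.0008,-0.0253,0],"twist":[0,0,0],"gripper":60},{"dp":[0,-0.0253,0],"twist":[0,0,0],"gripper":60},{"dp":[0,0,0.04],"twist":[0,0,0],"gripper":60},{"dp":[0,0,0.04],"twist":[0,0,0],"gripper":60},{"dp":[0,0,0.012],"twist":[0,0,0],"gripper":60},{"dp":[0,0,0],"twist":[0,0,0],"gripper":60},{"dp":[0,0,0],"twist":[0,0,0],"gripper":60}])

```text
time_s: 26.35
eef_pos: [0.6105, -0.1249, 0.1482]
orientation: [-2.78, 1.462, -0.002]
wrist_force: [-0.3, -0.3, 0.1]
gripper_width: 0.0564
```

```bash
python3 -c "
from h import *
snap('w15')"
```

```text
t 26.35 p [ 0.6105 -0.1249  0.1482] yaw_x -55.46 zax [ 0.001 -0.    -1.   ] F [-0.3 -0.3  0.1] w 0.0564
```

View pics/w15.png

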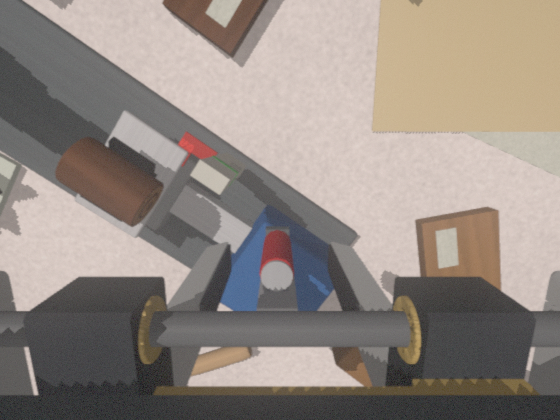

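The red grip stands between the fingers at (277,260). Closing on it while I work out the circle rows.

drive_tool(plan=[{"dp":[0,0,0.002],"twist":[0,0,0],"gripper":60},{"dp":[0,0,0],"twist":[0,0,0],"gripper":5},{"dp":[0,0,0],"twist":[0,0,0],"gripper":5},{"dp":[0,0,0],"twist":[0,0,0],"gripper":5},{"dp":[0,0,0],"twist":[0,0,0],"gripper":5},{"dp":[0,0,0],"twist":[0,0,0],"gripper":5}], grip_force=20)

```text
time_s: 27.15
eef_pos: [0.61, -0.1245, 0.145]
orientation: [2.781, -1.461, 0.0]
wrist_force: [-0.7, 0.0, -0.8]
gripper_width: 0.0176
```

```bash
cat > circ.py <<'E'
from h import *
import sys
o=state();A=np.array([.5685,-.1522]);Rm=R.from_rotvec(o["orientation"]).as_matrix()
d=np.array(o["eef_pos"][:2])-A;print("r",np.linalg.norm(d).round(4),"th",np.degrees(np.arctan2(d[1],d[0])).round(1))
th0=float(sys.argv[1]);step=float(sys.argv[2]);n=int(sys.argv[3])
P=[A+.05*np.array([np.cos(np.radians(th0-step*i)),np.sin(np.radians(th0-step*i))]) for i in range(n+1)]
acc=np.zeros(2);q0=Rm[:2,:2].T@P[0]
for i in range(1,n+1):
    w=np.round(Rm[:2,:2].T@P[i]-q0-acc,4);acc+=w;print("%d [%.4f, %.4f]"%(i,*w))
E
python3 circ.py 34.3 12 30
```

```text
t 27.15 p [ 0.61   -0.1245  0.145 ] yaw_x -55.44 zax [-0. -0. -1.] F [-0.7  0.  -0.8] w 0.0176
r 0.0499 th 33.7
1 [0.0104, 0.0011]
2 [0.0099, 0.0033]
3 [0.0090, 0.0053]
4 [0.0078, 0.0070]
5 [0.0061, 0.0085]
6 [0.0042, 0.0096]
7 [0.0021, 0.0102]
8 [-0.0000, 0.0105]
9 [-0.0022, 0.0102]
10 [-0.0043, 0.0095]
11 [-0.0062, 0.0084]
12 [-0.0078, 0.0070]
13 [-0.0091, 0.0052]
14 [-0.0100, 0.0032]
15 [-0.0104, 0.0010]
16 [-0.0103, -0.0011]
17 [-0.0100, -0.0033]
18 [-0.0090, -0.0053]
19 [-0.0077, -0.0070]
20 [-0.0061, -0.0085]
21 [-0.0042, -0.0096]
22 [-0.0022, -0.0102]
23 [0.0001, -0.0105]
24 [0.0022, -0.0102]
25 [0.0043, -0.0095]
26 [0.0062, -0.0084]
27 [0.0078, -0.0070]
28 [0.0090, -0.0052]
29 [0.0100, -0.0032]
30 [0.0104, -0.0010]
```

Gripped: 17.6 mm opening, 0.0499 m radius at 33.7°. First a trial of 60°.

drive_tool(plan=[{"dp":[0.0104,0.0011,0],"twist":[0,0,0],"gripper":5},{"dp":[0.0099,0.0033,0],"twist":[0,0,0],"gripper":5},{"dp":[0.009,0.0053,0],"twist":[0,0,0],"gripper":5},{"dp":[0.0078,0.007,0],"twist":[0,0,0],"gripper":5},{"dp":[0.0061,0.0085,0],"twist":[0,0,0],"gripper":5},{"dp":[0,0,0],"twist":[0,0,0],"gripper":5}])

```text
time_s: 27.9
eef_pos: [0.613, -0.1757, 0.145]
orientation: [2.779, -1.464, 0.0]
wrist_force: [0.5, 0.0, 0.0]
gripper_width: 0.0173
```

```bash
python3 circ.py -25.7 12 1;python3 -c "
from h import *
snap('sc5','scene')
cv2.imwrite('pics/sc5c.png',cv2.resize(cv2.imread('pics/sc5.png')[180:290,200:340],None,fx=5,fy=5,interpolation=cv2.INTER_CUBIC))"
```

```text
t 27.9 p [ 0.613  -0.1757  0.145 ] yaw_x -55.54 zax [-0. -0. -1.] F [0.5 0.  0. ] w 0.0173
r 0.0503 th -27.8
1 [0.0042, 0.0096]
t 27.9 p [ 0.613  -0.1757  0.145 ] yaw_x -55.54 zax [-0. -0. -1.] F [0.5 0.  0. ] w 0.0173
```

View pics/sc5c.png

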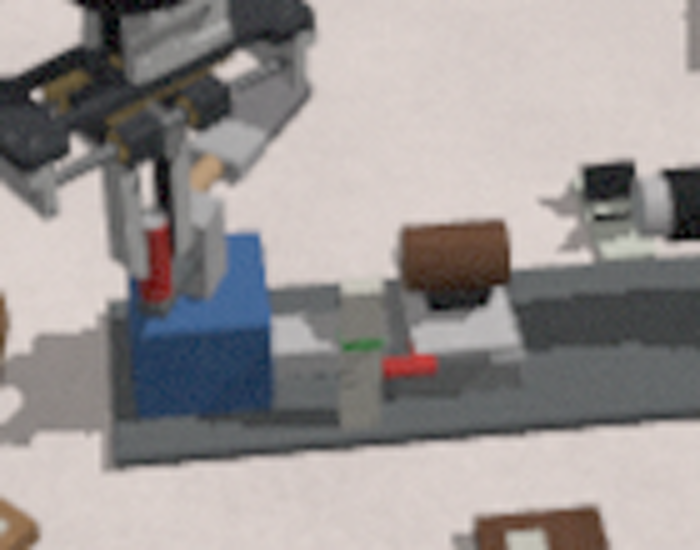

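The crank turned with the grip (hub still down on the gearbox), and the pointer is at (410,365) against green at (360,345). Continuing with 240°.

drive_tool(plan=[{"dp":[0.0042,0.0096,0],"twist":[0,0,0],"gripper":5},{"dp":[0.0021,0.0102,0],"twist":[0,0,0],"gripper":5},{"dp":[0,0.0105,0],"twist":[0,0,0],"gripper":5},{"dp":[-0.0022,0.0102,0],"twist":[0,0,0],"gripper":5},{"dp":[-0.0043,0.0095,0],"twist":[0,0,0],"gripper":5},{"dp":[-0.0062,0.0084,0],"twist":[0,0,0],"gripper":5},{"dp":[-0.0078,0.007,0],"twist":[0,0,0],"gripper":5},{"dp":[-0.0091,0.0052,0],"twist":[0,0,0],"gripper":5},{"dp":[-0.01,0.0032,0],"twist":[0,0,0],"gripper":5},{"dp":[-0.0104,0.001,0],"twist":[0,0,0],"gripper":5},{"dp":[-0.0103,-0.0011,0],"twist":[0,0,0],"gripper":5},{"dp":[-0.01,-0.0033,0],"twist":[0,0,0],"gripper":5},{"dp":[-0.009,-0.0053,0],"twist":[0,0,0],"gripper":5},{"dp":[-0.0077,-0.007,0],"twist":[0,0,0],"gripper":5},{"dp":[-0.0061,-0.0085,0],"twist":[0,0,0],"gripper":5},{"dp":[-0.0042,-0.0096,0],"twist":[0,0,0],"gripper":5},{"dp":[-0.0022,-0.0102,0],"twist":[0,0,0],"gripper":5},{"dp":[0.0001,-0.0105,0],"twist":[0,0,0],"gripper":5},{"dp":[0.0022,-0.0102,0],"twist":[0,0,0],"gripper":5},{"dp":[0.0043,-0.0095,0],"twist":[0,0,0],"gripper":5}])

```text
time_s: 30.45
eef_pos: [0.5656, -0.1023, 0.1449]
orientation: [-2.781, 1.461, 0.001]
wrist_force: [-1.9, 0.9, 3.1]
gripper_width: 0.0175
```

```bash
python3 circ.py 94.3 12 1
```

```text
t 30.45 p [ 0.5656 -0.1023  0.1449] yaw_x -55.42 zax [-0.  0. -1.] F [-1.9  0.9  3.1] w 0.0175
r 0.05 th 93.3
1 [0.0062, -0.0084]
```

On the circle (r 0.050, 93°). The next 240° takes it to −146° (540° in all).

drive_tool(plan=[{"dp":[0.0062,-0.0084,0],"twist":[0,0,0],"gripper":5},{"dp":[0.0078,-0.007,0],"twist":[0,0,0],"gripper":5},{"dp":[0.009,-0.0052,0],"twist":[0,0,0],"gripper":5},{"dp":[0.01,-0.0032,0],"twist":[0,0,0],"gripper":5},{"dp":[0.0104,-0.001,0],"twist":[0,0,0],"gripper":5},{"dp":[0.0104,0.0011,0],"twist":[0,0,0],"gripper":5},{"dp":[0.0099,0.0033,0],"twist":[0,0,0],"gripper":5},{"dp":[0.009,0.0053,0],"twist":[0,0,0],"gripper":5},{"dp":[0.0078,0.007,0],"twist":[0,0,0],"gripper":5},{"dp":[0.0061,0.0085,0],"twist":[0,0,0],"gripper":5},{"dp":[0.0042,0.0096,0],"twist":[0,0,0],"gripper":5},{"dp":[0.0021,0.0102,0],"twist":[0,0,0],"gripper":5},{"dp":[0,0.0105,0],"twist":[0,0,0],"gripper":5},{"dp":[-0.0022,0.0102,0],"twist":[0,0,0],"gripper":5},{"dp":[-0.0043,0.0095,0],"twist":[0,0,0],"gripper":5},{"dp":[-0.0062,0.0084,0],"twist":[0,0,0],"gripper":5},{"dp":[-0.0078,0.007,0],"twist":[0,0,0],"gripper":5},{"dp":[-0.0091,0.0052,0],"twist":[0,0,0],"gripper":5},{"dp":[-0.01,0.0032,0],"twist":[0,0,0],"gripper":5},{"dp":[-0.0104,0.001,0],"twist":[0,0,0],"gripper":5}])

```text
time_s: 32.95
eef_pos: [0.527, -0.1804, 0.1451]
orientation: [2.781, -1.461, 0.001]
wrist_force: [6.8, 1.4, -5.8]
gripper_width: 0.0175
```

```bash
python3 circ.py -145.7 12 1;python3 -c "
from h import *
snap('sc6','scene')
cv2.imwrite('pics/sc6c.png',cv2.resize(cv2.imread('pics/sc6.png')[180:290,200:340],None,fx=5,fy=5,interpolation=cv2.INTER_CUBIC))"
```

```text
t 32.95 p [ 0.527  -0.1804  0.1451] yaw_x -55.43 zax [ 0. -0. -1.] F [ 6.8  1.4 -5.8] w 0.0175
r 0.0502 th -145.8
1 [-0.0104, -0.0011]
t 32.95 p [ 0.527  -0.1804  0.1451] yaw_x -55.43 zax [ 0. -0. -1.] F [ 6.8  1.4 -5.8] w 0.0175
```

View pics/sc6c.png

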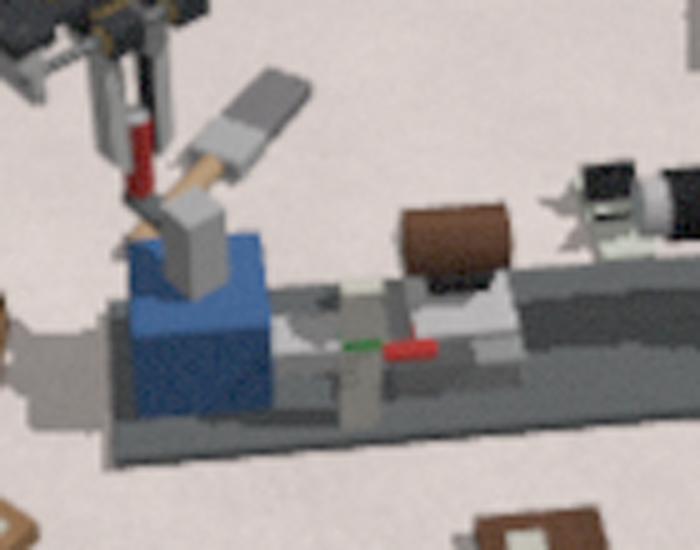

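The pointer is rising (408,349), and the crank is on but leaning slightly outward: 6.8 N toward the axis and −5.8 N in z. I'll shift the hand inward about 1 mm and down 1 mm before going on.

drive_tool(plan=[{"dp":[0.0002,-0.0008,0.001],"twist":[0,0,0],"gripper":5},{"dp":[0,0,0],"twist":[0,0,0],"gripper":5}])

```text
time_s: 33.25
eef_pos: [0.5279, -0.1814, 0.1445]
orientation: [2.78, -1.462, 0.0]
wrist_force: [-2.4, -0.6, 7.9]
gripper_width: 0.0174
```

```bash
python3 -c "
from h import *
snap('w16')
cv2.imwrite('pics/w16a.png',cv2.resize(cv2.imread('pics/w16.png')[150:320,190:380],None,fx=4,fy=3.5,interpolation=cv2.INTER_CUBIC))"
```

```text
t 33.25 p [ 0.5279 -0.1814  0.1445] yaw_x -55.47 zax [-0.    -0.001 -1.   ] F [-2.4 -0.6  7.9] w 0.0174
```

View pics/w16.png

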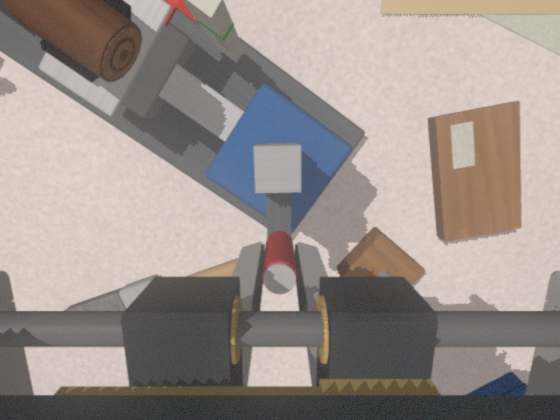

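Now pressed down by 8 N and nearly free of side force, and the hub looks upright at (277,168). The next 240° makes 780° in all.

drive_tool(plan=[{"dp":[-0.0103,-0.0011,0],"twist":[0,0,0],"gripper":5},{"dp":[-0.01,-0.0033,0],"twist":[0,0,0],"gripper":5},{"dp":[-0.009,-0.0053,0],"twist":[0,0,0],"gripper":5},{"dp":[-0.0077,-0.007,0],"twist":[0,0,0],"gripper":5},{"dp":[-0.0061,-0.0085,0],"twist":[0,0,0],"gripper":5},{"dp":[-0.0042,-0.0096,0],"twist":[0,0,0],"gripper":5},{"dp":[-0.0022,-0.0102,0],"twist":[0,0,0],"gripper":5},{"dp":[0.0001,-0.0105,0],"twist":[0,0,0],"gripper":5},{"dp":[0.0022,-0.0102,0],"twist":[0,0,0],"gripper":5},{"dp":[0.0043,-0.0095,0],"twist":[0,0,0],"gripper":5}])

```text
time_s: 34.55
eef_pos: [0.5658, -0.102, 0.1444]
orientation: [-2.781, 1.46, 0.002]
wrist_force: [-3.6, 4.6, 10.2]
gripper_width: 0.0174
```

```bash
python3 circ.py 94.3 12 1
```

```text
t 34.55 p [ 0.5658 -0.102   0.1444] yaw_x -55.42 zax [-0.001  0.001 -1.   ] F [-3.6  4.6 10.2] w 0.0174
r 0.0503 th 93.1
1 [0.0062, -0.0084]
```

drive_tool(plan=[{"dp":[0.0062,-0.0084,0],"twist":[0,0,0],"gripper":5},{"dp":[0.0078,-0.007,0],"twist":[0,0,0],"gripper":5},{"dp":[0.009,-0.0052,0],"twist":[0,0,0],"gripper":5},{"dp":[0.01,-0.0032,0],"twist":[0,0,0],"gripper":5},{"dp":[0.0104,-0.001,0],"twist":[0,0,0],"gripper":5},{"dp":[0.0104,0.0011,0],"twist":[0,0,0],"gripper":5},{"dp":[0.0099,0.0033,0],"twist":[0,0,0],"gripper":5},{"dp":[0.009,0.0053,0],"twist":[0,0,0],"gripper":5},{"dp":[0.0078,0.007,0],"twist":[0,0,0],"gripper":5},{"dp":[0.0061,0.0085,0],"twist":[0,0,0],"gripper":5},{"dp":[0.0042,0.0096,0],"twist":[0,0,0],"gripper":5},{"dp":[0.0021,0.0102,0],"twist":[0,0,0],"gripper":5},{"dp":[0,0.0105,0],"twist":[0,0,0],"gripper":5},{"dp":[-0.0022,0.0102,0],"twist":[0,0,0],"gripper":5},{"dp":[-0.0043,0.0095,0],"twist":[0,0,0],"gripper":5},{"dp":[-0.0062,0.0084,0],"twist":[0,0,0],"gripper":5},{"dp":[-0.0078,0.007,0],"twist":[0,0,0],"gripper":5},{"dp":[-0.0091,0.0052,0],"twist":[0,0,0],"gripper":5},{"dp":[-0.01,0.0032,0],"twist":[0,0,0],"gripper":5},{"dp":[-0.0104,0.001,0],"twist":[0,0,0],"gripper":5}])

```text
time_s: 37.05
eef_pos: [0.5276, -0.1815, 0.1445]
orientation: [2.779, -1.462, 0.002]
wrist_force: [1.4, -3.8, 6.0]
gripper_width: 0.0179
```

```bash
python3 circ.py -145.7 12 1;python3 -c "
from h import *
snap('sc7','scene')
cv2.imwrite('pics/sc7c.png',cv2.resize(cv2.imread('pics/sc7.png')[180:290,200:340],None,fx=5,fy=5,interpolation=cv2.INTER_CUBIC))"
```

```text
t 37.05 p [ 0.5276 -0.1815  0.1445] yaw_x -55.5 zax [ 0.001 -0.002 -1.   ] F [ 1.4 -3.8  6. ] w 0.0179
r 0.0503 th -144.3
1 [-0.0104, -0.0011]
t 37.05 p [ 0.5276 -0.1815  0.1445] yaw_x -55.5 zax [ 0.001 -0.002 -1.   ] F [ 1.4 -3.8  6. ] w 0.0179
```

View pics/sc7c.png

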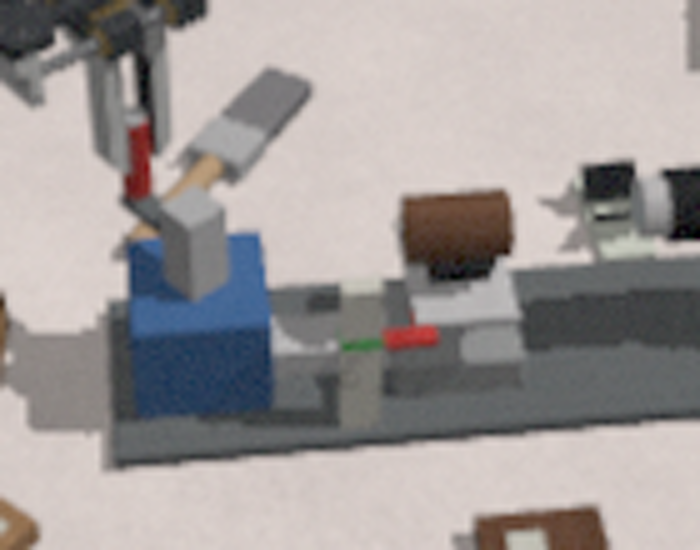

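The pointer is now at (411,338) beside green (362,345), seen at a slant. I'll measure its height by rays rather than trust the slanted look.

```bash
python3 - <<'E'
from h import *
cs,ct=cam("scene"),cam("top")
def red(n,x0,x1,y0,y1):
    im=cv2.imread(n);H,S,V=cv2.split(cv2.cvtColor(im,cv2.COLOR_BGR2HSV));m=((H<8)|(H>170))&(S>130)&(V>60)
    r0=np.zeros_like(m);r0[y0:y1,x0:x1]=1;b=max(blobs(m&r0,3),key=lambda b:b[0]);return b[0],b[1],b[2]
def green(n,x0,x1,y0,y1):
    im=cv2.imread(n);H,S,V=cv2.split(cv2.cvtColor(im,cv2.COLOR_BGR2HSV));m=(H>40)&(H<80)&(S>90)
    r0=np.zeros_like(m);r0[y0:y1,x0:x1]=1;b=blobs(m&r0,1);return max(b,key=lambda b:b[0])[:3]
t0=red("pics/top0.png",255,285,158,175);print("top0",t0)
for n in ["scene0","sc4_raw","sc5_raw","sc6_raw","sc7_raw"]:
    a=red(f"pics/{n}.png",265,300,240,265);g=green(f"pics/{n}.png",255,285,235,265)
    print(n,a,g)
    for x in (.6125,.6205,.6285): 
        out=[]
        for uv in (a[2],g[2]):
            d=dirn(cs,uv);p=cs[2]+d*(x-cs[2][0])/d[0];out.append(p.round(4)[1:])
        print("  x",x,*out)
a=red("pics/scene0.png",265,300,240,265)
print(tri([(ct,t0[2]),(cs,a[2])]))
print(proj(cs,[.6205,-.062,.081]),proj(cs,[.6205,-.062,.122]))
E
```

```text
top0 (np.int32(40), [265, 165, 11, 5], [270.1, 167.0])
scene0 (np.int32(43), [276, 251, 11, 5], [281.4, 253.1]) (np.int32(12), [269, 248, 7, 2], [272.4, 248.6])
  x 0.6125 [-0.0331  0.0431] [-0.0596  0.0649]
  x 0.6205 [-0.0346  0.0518] [-0.0608  0.0733]
  x 0.6285 [-0.0361  0.0604] [-0.062   0.0818]
sc4_raw (np.int32(41), [277, 251, 10, 5], [281.5, 253.1]) (np.int32(11), [269, 248, 7, 2], [272.5, 248.6])
  x 0.6125 [-0.0328  0.043 ] [-0.0593  0.0649]
  x 0.6205 [-0.0343  0.0517] [-0.0605  0.0733]
  x 0.6285 [-0.0358  0.0604] [-0.0617  0.0817]
sc5_raw (np.int32(44), [276, 250, 11, 6], [281.2, 252.6]) (np.int32(12), [269, 248, 7, 2], [272.4, 248.6])
  x 0.6125 [-0.0337  0.0453] [-0.0596  0.0649]
  x 0.6205 [-0.0352  0.0539] [-0.0608  0.0733]
  x 0.6285 [-0.0367  0.0625] [-0.062   0.0818]
sc6_raw (np.int32(42), [277, 247, 11, 5], [281.9, 249.5]) (np.int32(12), [269, 248, 7, 2], [272.4, 248.6])
  x 0.6125 [-0.0321  0.0579] [-0.0596  0.0649]
  x 0.6205 [-0.0336  0.0664] [-0.0608  0.0733]
  x 0.6285 [-0.0351  0.0749] [-0.062   0.0818]
sc7_raw (np.int32(45), [277, 245, 11, 5], [281.9, 247.0]) (np.int32(12), [269, 248, 7, 2], [272.4, 248.6])
  x 0.6125 [-0.0325  0.0682] [-0.0596  0.0649]
  x 0.6205 [-0.034   0.0766] [-0.0608  0.0733]
  x 0.6285 [-0.0355  0.085 ] [-0.062   0.0818]
(array([ 0.62047804, -0.03587848,  0.051931  ]), [np.float64(0.001289859927434768), np.float64(0.0012898599274347973)])
[272.01258283 246.72855412] [272.2582802  236.19947349]
```

The pointer triangulates to x 0.6205, z 0.0519 at the start (0.0525 expected) and z 0.0766 now. The lift is therefore ≈ 25.6–26.5 mm, in line with 900° turned. 132° more will centre it at 30 mm.

drive_tool(plan=[{"dp":[-0.0103,-0.0011,0],"twist":[0,0,0],"gripper":5},{"dp":[-0.01,-0.0033,0],"twist":[0,0,0],"gripper":5},{"dp":[-0.009,-0.0053,0],"twist":[0,0,0],"gripper":5},{"dp":[-0.0077,-0.007,0],"twist":[0,0,0],"gripper":5},{"dp":[-0.0061,-0.0085,0],"twist":[0,0,0],"gripper":5},{"dp":[-0.0042,-0.0096,0],"twist":[0,0,0],"gripper":5},{"dp":[-0.0022,-0.0102,0],"twist":[0,0,0],"gripper":5},{"dp":[0.0001,-0.0105,0],"twist":[0,0,0],"gripper":5},{"dp":[0.0022,-0.0102,0],"twist":[0,0,0],"gripper":5},{"dp":[0.0043,-0.0095,0],"twist":[0,0,0],"gripper":5},{"dp":[0.0062,-0.0084,0],"twist":[0,0,0],"gripper":5},{"dp":[0,0,0],"twist":[0,0,0],"gripper":5},{"dp":[0,0,0],"twist":[0,0,0],"gripper":5}])

```text
time_s: 38.72
eef_pos: [0.5764, -0.1024, 0.1444]
orientation: [-2.781, 1.46, -0.0]
wrist_force: [0.6, 4.5, 9.9]
gripper_width: 0.0169
```

```bash
python3 circ.py 82.3 12 1;python3 - <<'E'
from h import *
im=snap('sc8','scene');cs=cam("scene")
H,S,V=cv2.split(cv2.cvtColor(im,cv2.COLOR_BGR2HSV));m=((H<8)|(H>170))&(S>130)&(V>60)
r0=np.zeros_like(m);r0[235:265,265:300]=1;b=max(blobs(m&r0,3),key=lambda b:b[0]);d=dirn(cs,b[2]);print(b[:3],(cs[2]+d*(.6205-cs[2][0])/d[0]).round(4))
cv2.imwrite('pics/sc8c.png',cv2.resize(cv2.imread('pics/sc8.png')[180:290,200:340],None,fx=5,fy=5,interpolation=cv2.INTER_CUBIC))
E
```

```text
t 38.73 p [ 0.5764 -0.1024  0.1444] yaw_x -55.41 zax [ 0.  0. -1.] F [0.6 4.5 9.9] w 0.0169
r 0.0504 th 81.0
1 [0.0078, -0.0070]
t 38.73 p [ 0.5764 -0.1024  0.1444] yaw_x -55.41 zax [ 0.  0. -1.] F [0.6 4.5 9.9] w 0.0169
(np.int32(44), [277, 244, 11, 5], [281.9, 246.0]) [ 0.6205 -0.0341  0.0806]
```

View pics/sc8c.png

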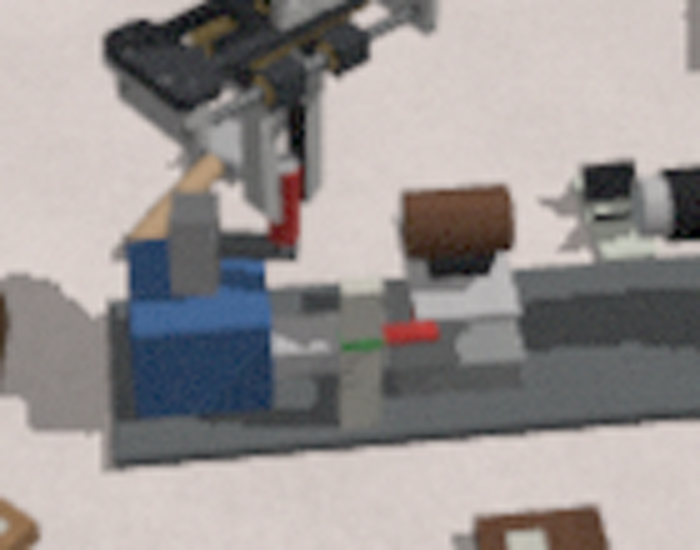

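The pointer is at z 0.0806 against the band centre at 0.081. Releasing the grip gently and lifting clear.

drive_tool(plan=[{"dp":[0,0,-0.0005],"twist":[0,0,0],"gripper":45},{"dp":[0,0,0],"twist":[0,0,0],"gripper":45},{"dp":[0,0,0],"twist":[0,0,0],"gripper":45},{"dp":[0,0,0],"twist":[0,0,0],"gripper":45},{"dp":[0,0,-0.02],"twist":[0,0,0],"gripper":45},{"dp":[0,0,-0.04],"twist":[0,0,0],"gripper":45},{"dp":[0,0,-0.05],"twist":[0,0,0],"gripper":45},{"dp":[0,0,0],"twist":[0,0,0],"gripper":45},{"dp":[0,0,0],"twist":[0,0,0],"gripper":45}])

```text
time_s: 39.9
eef_pos: [0.5761, -0.1027, 0.2549]
orientation: [-2.781, 1.461, -0.0]
wrist_force: [-0.1, 0.8, -0.2]
gripper_width: 0.0422
```

```bash
python3 - <<'E'
from h import *
snap('w17');im=snap('sc9','scene');cs=cam("scene");snap('top9','top')
H,S,V=cv2.split(cv2.cvtColor(im,cv2.COLOR_BGR2HSV));m=((H<8)|(H>170))&(S>130)&(V>60)
r0=np.zeros_like(m);r0[235:265,265:300]=1;b=max(blobs(m&r0,3),key=lambda b:b[0]);d=dirn(cs,b[2]);print(b[:3],(cs[2]+d*(.6205-cs[2][0])/d[0]).round(4))
v=cv2.imread('pics/sc9.png')
cv2.imwrite('pics/sc9c.png',cv2.resize(v[150:300,180:450],None,fx=2.9,fy=2.9,interpolation=cv2.INTER_CUBIC))
E
```

```text
t 39.9 p [ 0.5761 -0.1027  0.2549] yaw_x -55.43 zax [ 0.  0. -1.] F [-0.1  0.8 -0.2] w 0.0422
t 39.95 p [ 0.5758 -0.1026  0.2543] yaw_x -55.43 zax [-0.001  0.    -1.   ] F [-0.3  0.2 -0.2] w 0.0424
t 40.0 p [ 0.5757 -0.1027  0.2541] yaw_x -55.44 zax [-0.001  0.    -1.   ] F [ 0.  -0.2  0.3] w 0.0426
(np.int32(44), [277, 244, 11, 5], [281.9, 246.0]) [ 0.6205 -0.0341  0.0806]
```

View pics/w17.png

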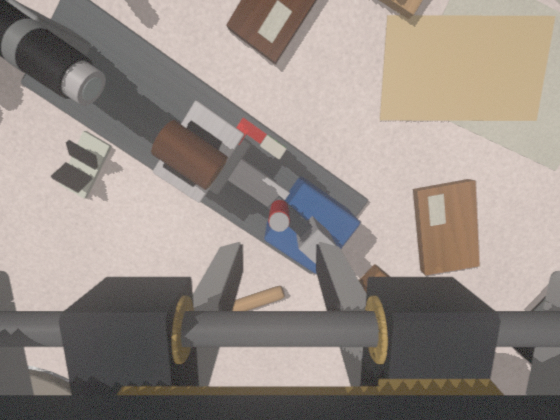

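View pics/sc9c.png

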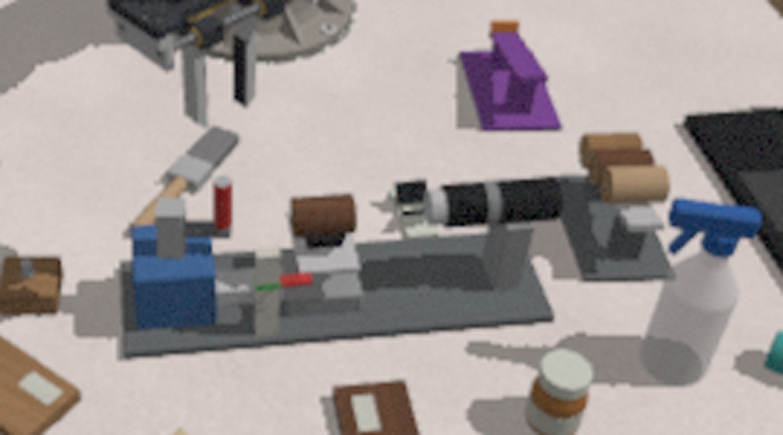

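View pics/top9.png

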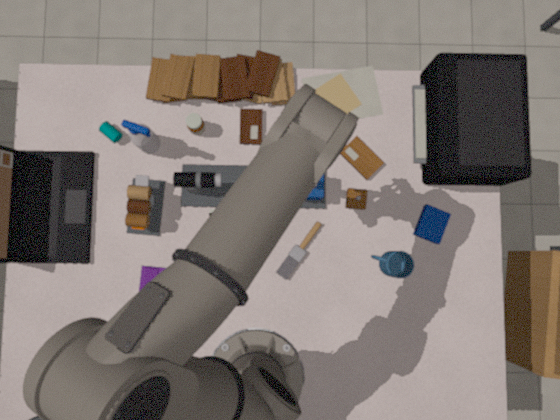

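Everything is in place: samples in lane order, sample_1 on the raised stage in front of the tube, pointer beside the green band at (297,280), crank upright on the gearbox. One quick numeric check of the crank height and bystanders before handing in.

```bash
python3 - <<'E'
from h import *
cs=cam("scene");im,c=load('w17')
print("expected hub top in scene",proj(cs,[.5687,-.152,.141]).round(1),"knob top",proj(cs,[.5687+.05*np.cos(np.radians(79)),-.152+.05*np.sin(np.radians(79)),.173]).round(1), "seen ~(239,221) / knob (257,212)")
print("w17 expected hub",proj(c,[.5687,-.152,.141]).round(1),"knob",proj(c,[.5687+.05*np.cos(np.radians(80)),-.152+.05*np.sin(np.radians(80)),.173]).round(1),"sample1",proj(c,[.568,-.002,.115]).round(1))
a=cv2.imread('pics/scene0.png');b=cv2.imread('pics/sc9_raw.png')
d=cv2.absdiff(a,b).max(2)>60
for x in blobs(d,25): print(x[:3])
v=cv2.imread('pics/sc9.png');cv2.imwrite('pics/sc9d.png',cv2.resize(v[200:270,215:300],None,fx=9,fy=8.5,interpolation=cv2.INTER_CUBIC))
E
```

```text
expected hub top in scene [237.6 220.8] knob top [255.5 213. ] seen ~(239,221) / knob (257,212)
w17 expected hub [317.5 247.7] knob [280.  220.1] sample1 [188.4 155.7]
(np.int32(42), [254, 0, 5, 9], [256.0, 3.7])
(np.int32(78), [439, 0, 16, 9], [448.1, 2.7])
(np.int32(3032), [460, 0, 62, 85], [486.0, 32.0])
(np.int32(120), [243, 7, 10, 16], [247.6, 13.9])
(np.int32(1536), [216, 26, 32, 112], [234.2, 68.2])
(np.int32(33), [254, 45, 10, 4], [258.3, 46.2])
(np.int32(177), [264, 80, 15, 31], [272.3, 96.5])
(np.int32(111), [438, 81, 26, 11], [447.4, 86.0])
(np.int32(97), [476, 87, 18, 17], [484.1, 94.5])
(np.int32(41), [279, 105, 9, 8], [281.9, 107.9])
(np.int32(34), [270, 120, 7, 8], [273.2, 123.2])
(np.int32(38), [262, 133, 12, 9], [268.3, 137.6])
(np.int32(49), [205, 138, 30, 2], [217.8, 138.6])
(np.int32(385), [150, 140, 53, 20], [171.1, 150.1])
(np.int32(218), [217, 143, 20, 21], [227.1, 152.0])
(np.int32(2261), [85, 161, 122, 79], [143.1, 190.9])
(np.int32(763), [273, 160, 77, 18], [314.9, 168.6])
(np.int32(249), [362, 165, 47, 13], [383.5, 171.4])
(np.int32(35), [214, 166, 14, 4], [221.4, 167.3])
(np.int32(26), [231, 169, 9, 6], [235.7, 171.3])
(np.int32(160), [243, 170, 8, 24], [246.7, 180.8])
(np.int32(103), [260, 172, 8, 15], [263.4, 178.5])
(np.int32(136), [314, 209, 21, 11], [323.2, 213.5])
(np.int32(128), [391, 208, 19, 8], [399.7, 211.1])
(np.int32(205), [235, 213, 25, 19], [251.6, 224.2])
(np.int32(538), [277, 217, 38, 38], [291.9, 231.0])
(np.int32(124), [199, 225, 9, 20], [202.8, 235.0])
(np.int32(95), [182, 229, 16, 10], [188.9, 234.0])
(np.int32(1341), [113, 234, 69, 39], [145.5, 253.2])
(np.int32(50), [255, 243, 12, 6], [261.4, 245.4])
(np.int32(28), [200, 252, 6, 6], [202.7, 254.4])
```

View pics/sc9d.png

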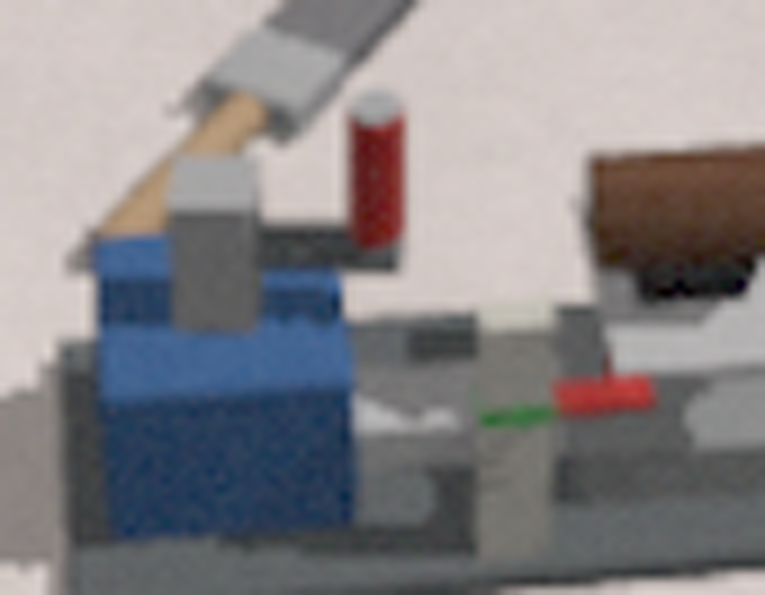

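The crank's hub and knob tops project within ~1.5 px of their seated positions, and no bystander moved (the differences are only the arm, its shadow and the handled things). The pointer looks slightly above the green in this slanted view because it lies further from the camera than the bar's face. The turn count (1.54 + 28.7 ≈ 30.2 mm) and the ray height both say it is centred. Handing in.

```bash
python3 -c "
from h import *
state();print(r.hand_in())"
```

```text
t 40.05 p [ 0.5757 -0.1027  0.2539] yaw_x -55.45 zax [-0.001 -0.    -1.   ] F [-0.3  0.3  0.2] w 0.0423
the job is handed in; nothing more can be done
None
```

I carried out all four steps and handed the job in at 40 s of the 72 s allowed; the hand-in reports no verdict.

- **Samples:** the oldest sample went into the V cradle. The other two rolled down one place, and the new sample was laid behind them. The last pictures show all four where they should be.
- **Crank and lift:** the crank was seated on the square shaft and wound about 1033° clockwise by its grip, then released and left on the shaft. The pointer's height by ray was 0.0806 m against the band centre at 0.081 m. The turn count gives a lift of about 30.2 mm.
- **Crank seating:** hub and knob matched their seated positions within about 1.5 px. Comparing the first and last scene pictures showed no bystander moved.

Two checks disagreed:

- **Slight lean while winding:** at 540° the crank leaned outward and the hand pulled up on it (about 7 N sideways, 6 N up). I moved the hand in and down about 1 mm and it went back to pressing down.
- **Pointer against the band:** in the slanted scene view the pointer looks slightly above the green band. I put this down to it lying further from the camera than the bar's face; one pixel there is about 4 mm of height, so the ray height is coarse. I relied mainly on the turn count.

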